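# Lock the radiator regulator and hold the zone valve open for bleeding

### The arm

A 6-joint arm with a two-finger parallel gripper is mounted at the origin on the work surface. World frame = base frame: x ahead of the robot, y to its left, z up, the work surface at z = 0. Lengths are in m, angles in degrees, forces in N, time in s.
With the tool pointing down it reaches from about 0.325 to 0.875 m from the base axis. Payload 4.4 kg.
Tool frame: the origin (TCP) lies midway between the tips of the shut fingers; the grasp point (between the pads) lies 19 mm behind it; z points along the fingers, y is the direction in which the jaws open and shut (so a half turn about z gives the same grasp; the last joint's range is limited). The gripper opens to 85 mm and grips with 20 to 120 N. Pads are 22 mm wide; open, the fingers measure 114 mm over their backs; the gripper's body (76 mm by 85 mm) begins 54 mm behind the grasp point. The pads swing forward as they close: fully open they stand 13 mm farther back than shut.
Start: joints at [64.028, 11.837, 88.321, -0, 79.842, -8.623], TCP at [0.171, 0.549, 0.231] pointing down, gripper open.
Joint ranges: [-156.59, 156.59], [-49.26, 127.26], [12.9, 141.05], [-63.56, 243.56], [4.71, 150.69], [-161.64, 161.64]. Speed limits (degrees/s): [159.86, 159.86, 180, 180, 180, 180].

### API

Orientations are given as [roll, pitch, yaw] about the fixed x, y, z axes, in that order (R = Rz(yaw) Ry(pitch) Rx(roll)).
In Python, from plant import manip, grab_frame, get_calibration, nets gives the robot as it stands. The module is installed in compiled form; this text tells all that it offers.
- The arm moves only by the tool step_arm, never from a script. Its argument "deltas" is a list of rows, each a list of 3 entries, a list of its own where there are three numbers: the opening, from 0 (shut) to 1 (fully open), then the shift along the tool's x, y, z in mm, then the turn, a rotation vector about the tool's x, y, z in degrees. A call has 1 to 5 rows; each row shifts and turns the commanded pose from where the row before left it, along the tool's axes as they then stand; what a row does not reach is not made up. A row lasts 1/10 s, in which the tool goes at most 50 mm and 8.59 degrees, less where a joint would pass 70% of its speed; a pose out of reach is approached as far as the arm can. A call is refused whole if a number of a shift passes 50 or a number of a turn 8.59, either way. A call with a gripper value outside its range is refused whole. The fingers move at their own pace and stop on an object; "newtons" is the grip in N (left out, the last holds). Time passes only in rows, so rows that do not move let the fingers close. It gives the time, the measured TCP pose, the force and the opening at its end, in the units of the state.
- manip.sense(): the state, without advancing time (a new reading comes with each control period).
- grab_frame(name): name is "scene" or "top"; returns (picture, depth): 480x640x3 uint8, red, green, blue; 480x640 float32, m along the optical axis (not along the pixel's ray), 0 where there is no reading.
- get_calibration(name): a dict with "intrinsics" (3x3 intrinsics, pixels), "eye" and "rotation" of the camera in the world. Camera axes: x right, y up, looking along -z (the intrinsics and any distortion apply to the point x, -y, -z); pixel columns grow to the right and rows downward; lengths in m; the calibration is good to about 2 mm. A picture is of the moment at which its call begins. get_calibration takes no time and is no camera call.
- manip.hand_in(): hands the job in, once; it reports no verdict.
Trained networks look in the newest picture that a camera, given by its name, has taken for a name from the list of things; names that differ only in an ending like _2 or _b are one class to them, and where a whole thing is asked for, a point or a joint stands for the part that bears it (a point fixed in the world has none). Each returns a list of dicts, best first, with "conf" (0 to 1); they miss things now and then, are a little off and sometimes report something else, mostly with a low value. They report only what shows in the picture. A call takes as long as a camera call.
- nets.masks_of(thing, camera): "region" (480x640 bool, what is visible of it) and "uv" ([column, row] in pixels, amid what is visible of it).
- nets.tip_of(thing, camera): "uv" ([column, row] in pixels: a listed point, or the origin of a listed thing).
The state is a dict: "t": time; "joints": joint angles; "qvel": joint speeds; "joint_torque": joint torques, N m; "tool_pos": TCP position; "orientation": TCP orientation; "wrist_force": force on the tool from outside, world axes, zero at the start; "torque": the same for the moment, N m; "gripper_width": finger opening in m.
Only numpy, scipy, OpenCV 4.12 (cv2) and the standard library are available. Lean on these libraries where they do the work, as an engineer would, in place of code of your own. Each camera call takes 0.05 s, during which the arm holds its last target.

### The job

I am about to bleed the hall radiator under this shelf: on its valve set, turn the black regulator knob so that its white pointer stands at the red rider on the scale, then push the orange lock fork fully home over the knob's collar. Then turn the grey spring-return dial on the white zone-valve head clockwise, past its first two clicks to the third (the big green dot, valve fully open), and finish still holding it there with the gripper, because it springs shut as soon as it is let go. Leave the key dish, the torch, the glasses case and the coin tray where they are.

Things in the scene. Friction and masses are not known exactly. Their poses are not given: they have to be found in the camera images.
- valve_set: Fixed copper and brass valve set, 440 mm long. Origin on the shelf, mid-way between the two controls; y along the pipe, z up. Regulator knob's axis at y +85 mm, over an ivory scale plate 72 mm across, top 69 mm above the shelf. Lock guide: 36 mm wide, y +121 to +186 mm, lips 80.5 mm high. White zone-valve head, 70 (x) x 96 (y) mm, top at 115 mm; dial's axis at y -85 mm.
- regulator (a joint): Angle of the black regulator knob, 0 to 1.9 rad, growing clockwise seen from above. It is stiff (about 0.05 N m) and stays where it is left. The pointer stands at the rider when this equals rider.
- regulator_grip (a point): On the vertical axis of the regulator knob, half-way up its bar grip, 94 mm above the shelf. The bar is 44 mm long, 14 mm thick, 25 mm high (81 to 106 mm above the shelf), on a round collar 40 mm across (71 to 81 mm above the shelf). x axis: along the bar towards the pointer; z up.
- pointer_tip (a point): Tip of the white pointer at the foot of the regulator's bar, 29.5 mm from the knob's axis, 82.5 mm above the shelf. x axis: from the knob's axis out through the pointer (along the bar); z up.
- rider (a joint): Angle of the red rider on the scale, on the same scale and with the same sense as regulator. It is clipped tight and marks the wanted setting; it is not to be moved.
- rider_mark (a point): Top of the red rider clip on the rim of the scale plate, 33.5 mm from the knob's axis, 72 mm above the shelf; the clip is 6 mm wide. x axis: from the knob's axis out through the rider.
- lock (a joint): Travel of the orange lock fork, 0 (drawn back) to 0.026 m (fully home), towards the valve set's -y, to the knob. Slides at 1 to 2 N; over the last 6 mm its prongs (73 to 80 mm above the shelf) spring over the knob's collar, which takes 7 to 9 N. Stays where it is left; home, it grips the collar so that the knob hardly turns.
- lock_tab (a point): Middle of the fork's upright finger tab: 26 mm wide (valve set's x), 10 mm thick along the slide (y), 79.5 to 103.5 mm above the shelf (middle at 91.5). Drawn back it is 81 mm from the knob's axis, home 55 mm, on the knob's +y side in the valve set's frame. y axis: away from the knob.
- dial (a joint): Angle of the grey spring-return dial, 0 (shut, black dot) to 1.3 rad (stop), growing clockwise seen from above. Clicks at 0.4 and 0.8 (grey dots) and 1.2 (third, big green dot, fully open); ridges at 0.2, 0.6, 1.0. The spring pulls back with 0.07 N m at 0 and 0.15 at 1.2, a ridge adds about 0.03; let go, it springs back to 0 from anywhere.
- dial_bar: The dial's bar grip: 44 mm long, 14 mm thick, 23.5 mm high (123.5 to 147 mm above the shelf), on a disc 46 mm across (116.5 to 123.5 mm). Origin on the dial's axis at shelf height; x axis: along the bar to its white-lined end; z up. The force of the fingers on it is what counts as holding.
- dial_grip (a point): Point on the dial's vertical axis, half-way up its bar grip, 135 mm above the shelf. x axis: along the bar to its white-lined end.
- key_dish: Bystander: white ceramic key dish with keys, 120 mm across, 32 mm high; origin under its centre.
- torch: Bystander: black aluminium torch standing on its head, 37 mm across, 134 mm high; origin under its centre.
- glasses_case: Bystander: hard red plastic glasses case, 160 x 62 x 40 mm, long in its x; origin under its centre.
- coin_tray: Bystander: small grey plastic coin tray with coins, 100 x 70 x 16 mm; origin under its centre.

How it is judged:
By the outcome, as a careful person would: the job done as asked, in the order asked, and still so for the second after the job is handed in, while the arm keeps its last pose, push and grip.
It also fails if it takes over 54 s, if anything falls off the work surface, if the arm or the gripper's body presses on something with over 40 N, if the wrist force passes 120 N, or if a joint passes its speed limit or range.

## Working session

There is one attempt and no reset: what is moved stays moved. The work goes in short steps, Python scripts to look and compute and a tool call to move; the robot and the scene stay as the last step left them, time stands still between calls to the robot, and variables do not carry over. Pictures are saved under pics/ and viewed, and the job is handed in when it is done.

Besides the shell and the picture viewer there is one more tool, called after ">>>" as name([rows], argument=value, ...), one row to a line, values as JSON. step_arm: Moves the arm, as the interface text tells. Its arguments: {"type":"object","properties":{"deltas":{"type":"array","items":{"type":"array"}},"newtons":{"type":"number"}},"required":["deltas"]}

```bash
mkdir -p pics; python3 - <<'E'
from plant import manip, grab_frame, get_calibration, nets
import cv2, numpy as np
for n in ("scene","top"):
    p,d=grab_frame(n); cv2.imwrite(f"pics/{n}0.png",p[:,:,::-1]); np.save(f"{n}0_d.npy",d); np.save(f"{n}0_p.npy",p)
    c=get_calibration(n); print(n,c)
s=manip.sense(); print(s)
E
```

```text
scene {'intrinsics': array([[499.52083132,   0.        , 318.9766928 ],
       [  0.        , 499.52083132, 246.27487027],
       [  0.        ,   0.        ,   1.        ]]), 'eye': array([1.0785563 , 0.33032366, 0.54311022]), 'rotation': array([5.25226722e+01, 1.93963514e-02, 1.23580118e+02])}
top {'intrinsics': array([[607.57912637,   0.        , 321.58689209],
       [  0.        , 607.57912637, 245.26394394],
       [  0.        ,   0.        ,   1.        ]]), 'eye': array([0.46517791, 0.04631916, 1.08310083]), 'rotation': array([  6.44459591,  -0.71591667, -91.37356547])}
{'t': 0.1, 'joints': array([ 6.40268010e+01,  1.18803669e+01,  8.83972078e+01, -6.75493349e-05,
        7.98423995e+01, -8.62313047e+00]), 'qvel': array([-0.02485308, -0.10862619, -0.14568564,  0.02163679, -0.1234583 ,
        0.0223095 ]), 'joint_torque': array([-8.04033243e-04, -3.84090006e+01, -2.92550379e+01, -3.59764053e-04,
        4.84056654e-03,  1.14371846e-05]), 'tool_pos': array([0.17117654, 0.54820596, 0.23022705]), 'orientation': array([-1.79881372e+02, -1.79225366e-02,  1.62649925e+02]), 'wrist_force': array([ 0.09991939,  0.84816769, -0.65029875]), 'torque': array([-0.06409544, -0.01698555,  0.02154671]), 'gripper_width': 0.08545173716003338}
```

View pics/scene0.png

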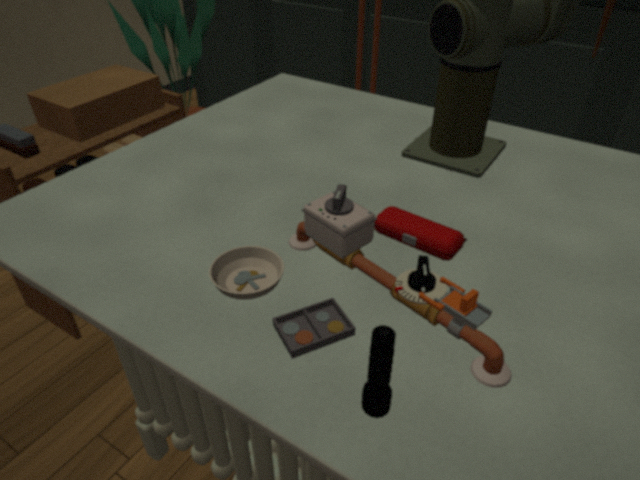

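View pics/top0.png

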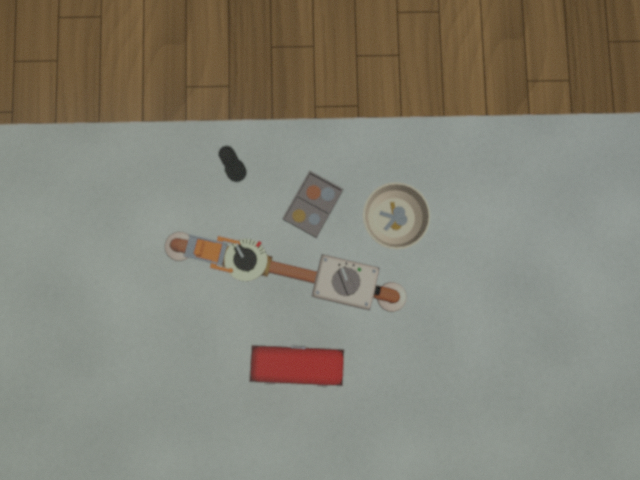

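```bash
cat > h.py <<'E'
from plant import manip, grab_frame, get_calibration, nets
import cv2, numpy as np
from scipy.spatial.transform import Rotation as R
def cam(n):
    c=get_calibration(n); return c["intrinsics"],np.array(c["eye"]),R.from_euler("xyz",c["rotation"],degrees=True).as_matrix()
def ray(n,uv):
    K,e,M=cam(n); u,v=uv
    return e, M@np.array([(u-K[0,2])/K[0,0],-(v-K[1,2])/K[1,1],-1.])
def at_z(n,uv,z):
    e,d=ray(n,uv); return e+d*(z-e[2])/d[2]
def proj(n,p):
    K,e,M=cam(n); q=M.T@(np.asarray(p)-e); return np.array([K[0,2]+K[0,0]*q[0]/-q[2],K[1,2]-K[1,1]*q[1]/-q[2]])
def deproj(n,d):
    K,e,M=cam(n); v,u=np.mgrid[0:480,0:640]
    P=np.stack([(u-K[0,2])/K[0,0]*d,-(v-K[1,2])/K[1,1]*d,-d],-1)
    return e+P@M.T
E
python3 - <<'E'
from h import *
for cn in ("top","scene"):
  for t,z in (("regulator_grip",.094),("pointer_tip",.0825),("rider_mark",.072),("lock_tab",.0915),("dial_grip",.135),("valve_set",0),("torch",0),("key_dish",0),("glasses_case",0),("coin_tray",0)):
    for r in nets.tip_of(t,cn)[:2]:
        print(cn,t,np.round(r["uv"],1),round(r["conf"],2),np.round(at_z(cn,r["uv"],z),4))
print(manip.sense()["t"])
E
```

```text
top regulator_grip [244.4 259.2] 0.82 [0.5565 0.1577 0.094 ]
top pointer_tip [232.2 244.6] 0.58 [0.5823 0.179  0.0825]
top lock_tab [199.8 248.2] 0.69 [0.5765 0.2308 0.0915]
top dial_grip [347.1 279.7] 0.87 [ 0.517  -0.0066  0.135 ]
top dial_grip [296.  273.2] 0.48 [0.529  0.0729 0.135 ]
top valve_set [294.7 269.9] 0.56 [0.544  0.0789 0.    ]
top valve_set [237.8 172. ] 0.54 [0.7244 0.1788 0.    ]
top torch [233.2 173.7] 0.84 [0.7215 0.1871 0.    ]
top key_dish [395. 219.] 0.97 [ 0.6319 -0.1038  0.    ]
top key_dish [236.6 243.5] 0.31 [0.5938 0.182  0.    ]
top glasses_case [297.8 361.9] 0.9 [0.3822 0.0765 0.    ]
top glasses_case [312.  207.9] 0.66 [0.6555 0.0455 0.    ]
top coin_tray [313.5 202.5] 0.97 [0.6653 0.0426 0.    ]
scene regulator_grip [421.3 270.2] 0.67 [0.5575 0.155  0.094 ]
scene pointer_tip [424.1 292. ] 0.89 [0.5842 0.1728 0.0825]
scene rider_mark [399.  284.5] 0.39 [0.5782 0.1333 0.072 ]
scene lock_tab [470.5 298.5] 0.74 [0.5719 0.2316 0.0915]
scene dial_grip [340.5 193.5] 0.71 [ 0.5041 -0.011   0.135 ]
scene valve_set [376.  290.6] 0.75 [0.5352 0.079  0.    ]
scene torch [375.6 404.8] 0.96 [0.7233 0.1801 0.    ]
scene torch [398.  285.3] 0.28 [0.5043 0.1027 0.    ]
scene key_dish [247.5 284.1] 0.77 [ 0.637  -0.1026  0.    ]
scene glasses_case [418.6 240.4] 0.77 [0.374  0.0793 0.    ]
scene coin_tray [308.3 330.5] 0.57 [0.6661 0.0375 0.    ]
1.1
```

```bash
python3 - <<'E'
import numpy as np,cv2
p=np.load("top0_p.npy")[:,:,::-1]; s=np.load("scene0_p.npy")[:,:,::-1]
a=cv2.resize(p[225:325,150:283],(798,600),interpolation=cv2.INTER_CUBIC)
b=cv2.resize(s[245:335,380:500],(800,600),interpolation=cv2.INTER_CUBIC)
c=cv2.resize(p[240:320,300:407],(802,600),interpolation=cv2.INTER_CUBIC)[:,:800]
cv2.imwrite("pics/a1.png",cv2.convertScaleAbs(a,alpha=1.3));cv2.imwrite("pics/b1.png",cv2.convertScaleAbs(b,alpha=1.6));cv2.imwrite("pics/c1.png",c)
E
```

```text
(no output)
```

View pics/a1.png

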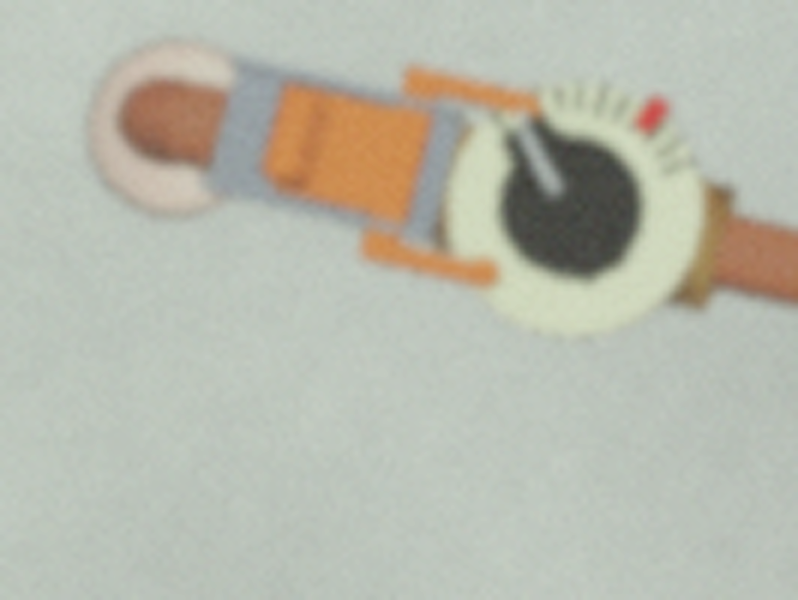

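View pics/b1.png

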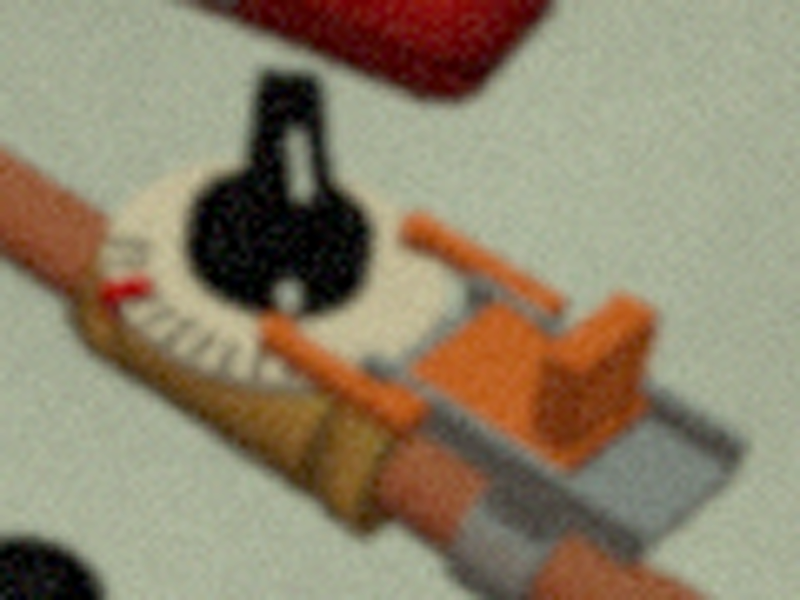

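View pics/c1.png

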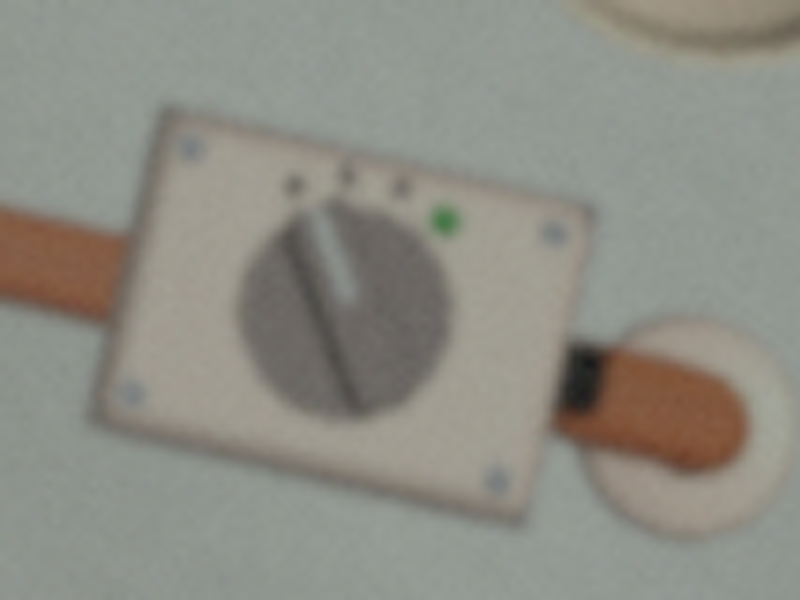

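```bash
python3 - <<'E'
from h import *
def za(x,y): return ((x+.5)/6-.5+150,(y+.5)/6-.5+225)
def zc(x,y): return ((x+.5)/7.5-.5+300,(y+.5)/7.5-.5+240)
def zb(x,y): return ((x+.5)*.15-.5+380,(y+.5)*.15-.5+245)
plate=at_z("top",za(574,207),.069); print("plate",plate)
cor=[at_z("top",zc(*c),.115) for c in((165,108),(592,208),(522,522),(95,425))]
hc=np.mean(cor,0); print("head",hc,[np.linalg.norm(cor[i]-cor[i-1]) for i in range(4)])
dd=at_z("top",zc(345,310),.1235); print("dial disc",dd)
y=(plate-hc)[:2]; print(np.linalg.norm(y))
yaw=np.degrees(np.arctan2(-y[0],y[1])); print("yaw",yaw)
e=(cor[0]-cor[1]+cor[3]-cor[2])[:2]; print("yaw head",np.degrees(np.arctan2(-e[0],e[1])))
def az(p,c): d=(p-c)[:2]; return np.degrees(np.arctan2(d[1],d[0])),np.linalg.norm(d)
c=plate
print("rider top",az(at_z("top",za(653,115),.072),c))
print("rider scene",at_z("scene",zb(125,289),.072),az(at_z("scene",zb(125,289),.072),c))
print("pointer line top", az(at_z("top",za(518,118),.0825),c), at_z("top",za(518,118),.0825))
print("tip scene",at_z("scene",zb(288,297),.0825),az(at_z("scene",zb(288,297),.0825),c))
print("bartop",az(at_z("top",za(518,125),.106),at_z("top",za(557,190),.106)))
for n,q in (("black",(294,185)),("g1",(346,177)),("g2",(401,188)),("green",(445,222))):
    print(n,az(at_z("top",zc(*q),.115),hc))
print("dial line",az(at_z("top",zc(320,212),.147),at_z("top",zc(349,298),.147)),at_z("top",zc(349,298),.147))
for x in(443,705): print(at_z("top",za(x,207),.069))
E
```

```text
plate [0.5590217 0.1591432 0.069    ]
head [ 0.51513826 -0.00489119  0.115     ] [np.float64(0.06907663866400995), np.float64(0.09350194677781064), np.float64(0.0683657176893856), np.float64(0.09262039484489756)]
dial disc [ 0.51576382 -0.00478692  0.1235    ]
0.16980293911664582
yaw -14.977367785636845
yaw head -14.329731781009201
rider top (np.float64(-42.11912900240493), np.float64(0.03366700200467122))
rider scene [0.58513592 0.13569183 0.072     ] (np.float64(-41.924803015251), np.float64(0.035098701418445594))
pointer line top (np.float64(29.934846058362474), np.float64(0.02739876183488727)) [0.58276529 0.17281559 0.0825    ]
tip scene [0.57990311 0.16888158 0.0825    ] (np.float64(25.002752663368916), np.float64(0.023040598730296416))
bartop (np.float64(30.07399232820834), np.float64(0.020589589279529728))
black (np.float64(19.26311984805727), np.float64(0.029610071202066005))
g1 (np.float64(-2.6612477798852487), np.float64(0.029439371083402083))
g2 (np.float64(-25.937797185320626), np.float64(0.029787893583097164))
green (np.float64(-48.96789385657336), np.float64(0.02941725813692406))
dial line (np.float64(17.04122010863799), np.float64(0.01866592944614505)) [ 0.51697087 -0.00442786  0.147     ]
[0.55985456 0.19558741 0.069     ]
[0.5581881  0.12266616 0.069     ]
```

```bash
cat >> h.py <<'E'
def go(pos,yaw):
    s=manip.sense(); p=s["tool_pos"]; Rm=R.from_euler("xyz",s["orientation"],degrees=True)
    Rt=R.from_euler("xyz",[180,0,yaw],degrees=True)
    print("t",round(s["t"],2),"pos",np.round(p,4),"ori",np.round(s["orientation"],2),"w",round(s["gripper_width"],4),"F",np.round(s["wrist_force"],1))
    print("turn (tool)",np.round((Rm.inv()*Rt).as_rotvec(degrees=True),2),"then shift in turned frame mm",np.round(Rt.inv().apply(np.array(pos)-p)*1000,1))
E
python3 -c "
from h import *
go([.559,.159,.15],210)"
```

```text
t 1.1 pos [0.1715 0.5488 0.2313] ori [-180.     -0.    162.65] w 0.0851 F [0.8 0.3 0.2]
turn (tool) [  0.    -0.   -47.35] then shift in turned frame mm [-140.7 -531.4   81.3]
```

>>> step_arm([
  [1,[0,0,0],[0,0,-8]],
  [1,[0,0,0],[0,0,-8]],
  [1,[0,0,0],[0,0,-8]],
  [1,[0,0,0],[0,0,-8]],
  [1,[0,0,0],[0,0,-8]],
], newtons=40)

```text
t: 1.6
tool_pos: [0.1715, 0.5488, 0.2313]
orientation: [-180.0, 0.0, -157.0]
wrist_force: [0.3, 1.1, 0.0]
gripper_width: 0.0857
```

>>> step_arm([
  [1,[0,0,0],[0,0,-7.35]],
  [1,[-11.5,-44,0],[0,0,0]],
  [1,[-11.5,-44,0],[0,0,0]],
  [1,[-11.5,-44,0],[0,0,0]],
  [1,[-11.5,-44,0],[0,0,0]],
])

```text
t: 2.1
tool_pos: [0.3002, 0.4182, 0.2314]
orientation: [180.0, 0.0, -150.0]
wrist_force: [1.4, 0.2, 0.9]
gripper_width: 0.0853
```

>>> step_arm([
  [1,[-11.5,-44,0],[0,0,0]],
  [1,[-11.5,-44,0],[0,0,0]],
  [1,[-11.5,-44,0],[0,0,0]],
  [1,[-11.5,-44,0],[0,0,0]],
  [1,[-11.5,-44,0],[0,0,0]],
])

```text
t: 2.6
tool_pos: [0.4603, 0.2562, 0.2316]
orientation: [180.0, 0.0, -150.0]
wrist_force: [1.8, 1.0, -0.0]
gripper_width: 0.0851
```

>>> step_arm([
  [1,[-11.5,-44,10],[0,0,0]],
  [1,[-11.5,-44,20],[0,0,0]],
  [1,[-11.5,-44,20],[0,0,0]],
  [1,[0,0,20],[0,0,0]],
  [1,[0,0,0],[0,0,0]],
])

```text
t: 3.1
tool_pos: [0.5531, 0.1589, 0.1577]
orientation: [179.8, -0.4, -150.2]
wrist_force: [-0.5, 1.0, -1.1]
gripper_width: 0.0856
```

```bash
python3 -c "
from h import *
p,d=grab_frame('scene'); cv2.imwrite('pics/s1.png',cv2.resize(p[100:400,240:640],(800,600))[:,:,::-1])
go([.559,.159,.15],210)"
```

```text
t 3.15 pos [0.5537 0.16   0.1595] ori [ 179.88   -0.24 -150.07] w 0.0853 F [ 0.5  0.1 -0. ]
turn (tool) [ 0.12 -0.24 -0.07] then shift in turned frame mm [-4.1 -3.5  9.5]
```

View pics/s1.png

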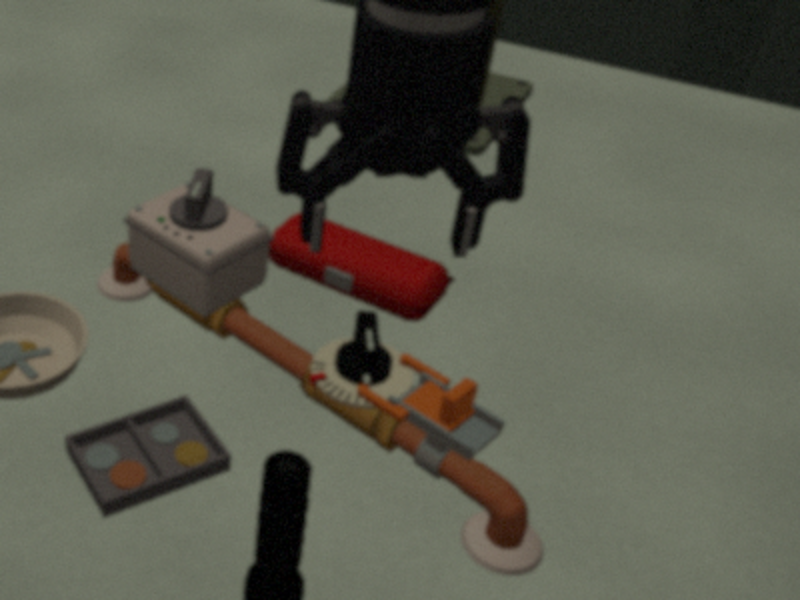

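>>> step_arm([
  [0.7,[-4,-3.5,20],[0,0,0]],
  [0.7,[0,0,20],[0,0,0]],
  [0.7,[0,0,20],[0,0,0]],
  [0.7,[0,0,10],[0,0,0]],
  [0.7,[0,0,0],[0,0,0]],
], newtons=40)

```text
t: 3.65
tool_pos: [0.559, 0.1603, 0.0908]
orientation: [180.0, -0.1, -149.9]
wrist_force: [-0.3, -0.3, -0.3]
gripper_width: 0.0599
```

```bash
python3 -c "
from h import *
p,d=grab_frame('scene'); cv2.imwrite('pics/s2.png',cv2.resize(p[170:350,340:580],(800,600))[:,:,::-1])
go([.559,.159,.087],210)"
```

```text
t 3.7 pos [0.5601 0.1603 0.0919] ori [-1.8000e+02  1.0000e-02 -1.4993e+02] w 0.0597 F [-0.4  0.   0.8]
turn (tool) [-0.    0.01  0.07] then shift in turned frame mm [ 1.6 -0.6  4.9]
```

View pics/s2.png

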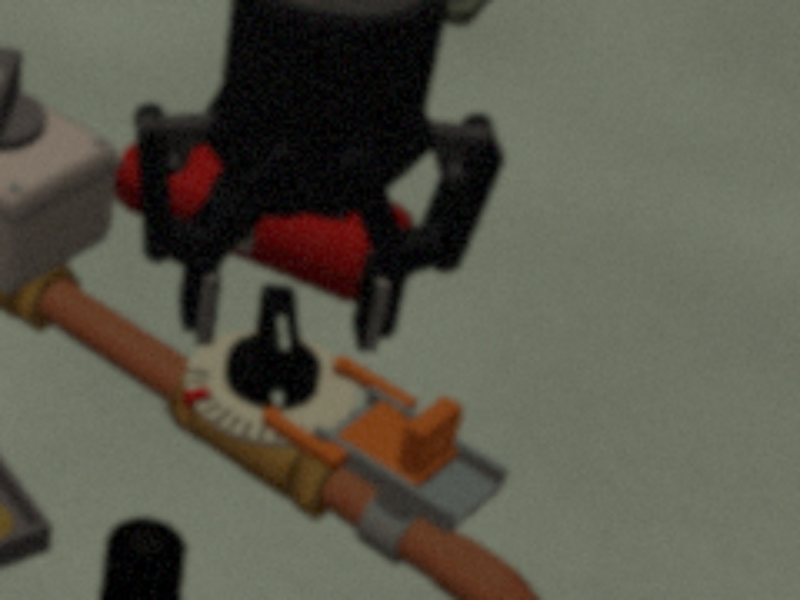

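>>> step_arm([
  [0.7,[1,-0.5,5],[0,0,0]],
  [0,[0,0,0],[0,0,0]],
  [0,[0,0,0],[0,0,0]],
  [0,[0,0,0],[0,0,0]],
  [0,[0,0,0],[0,0,0]],
], newtons=30)

```text
t: 4.2
tool_pos: [0.5597, 0.1589, 0.087]
orientation: [180.0, 0.0, -150.0]
wrist_force: [-1.4, 0.8, 3.4]
gripper_width: 0.0133
```

>>> step_arm([
  [0,[0,0,0],[0,0,0]],
  [0,[0,0,0],[0,0,0]],
  [0,[0,0,0],[0,0,0]],
])

```text
t: 4.5
tool_pos: [0.5598, 0.1589, 0.0869]
orientation: [180.0, 0.0, -150.0]
wrist_force: [-2.1, 0.8, 5.2]
gripper_width: 0.0129
```

```bash
python3 -c "
from h import *
p,d=grab_frame('scene'); cv2.imwrite('pics/s3.png',cv2.resize(p[200:350,360:560],(800,600))[:,:,::-1])
go([.559,.159,.087],210);print(manip.sense()['torque'])"
```

```text
t 4.55 pos [0.5598 0.1589 0.0869] ori [ 1.7999e+02  3.0000e-02 -1.4999e+02] w 0.0134 F [-2.   0.9  5.3]
turn (tool) [0.01 0.03 0.01] then shift in turned frame mm [ 0.6  0.5 -0.1]
[0.30875039 0.42369578 0.05901125]
```

View pics/s3.png

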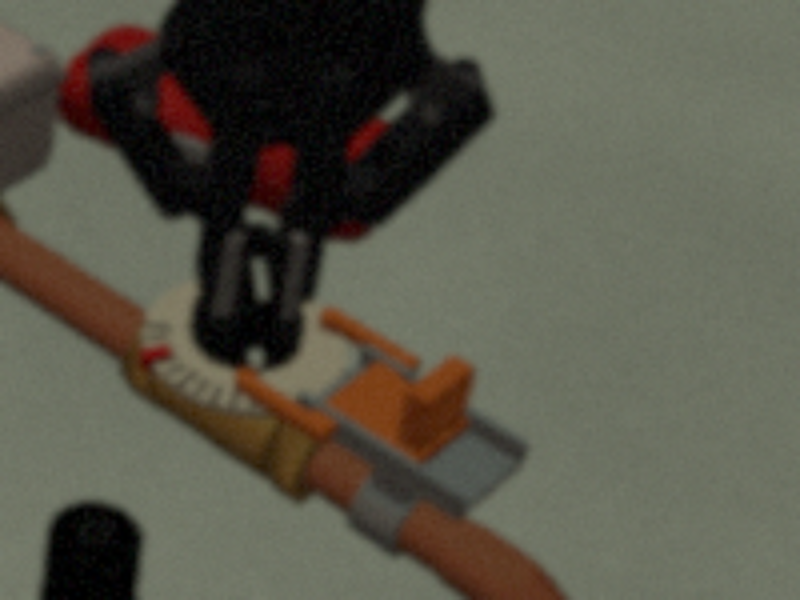

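>>> step_arm([
  [0,[0,0,-1],[0,0,4]],
  [0,[0,0,0],[0,0,8]],
  [0,[0,0,0],[0,0,8]],
  [0,[0,0,0],[0,0,8]],
  [0,[0,0,0],[0,0,8]],
])

```text
t: 5.05
tool_pos: [0.5597, 0.1585, 0.087]
orientation: [-180.0, 0.0, 173.7]
wrist_force: [-0.7, 2.2, 0.6]
gripper_width: 0.0132
```

>>> step_arm([
  [0,[0,0,0],[0,0,8]],
  [0,[0,0,0],[0,0,8]],
  [0,[0,0,0],[0,0,8]],
  [0,[0,0,0],[0,0,8]],
  [0,[0,0,0],[0,0,3]],
])

```text
t: 5.55
tool_pos: [0.5596, 0.1581, 0.087]
orientation: [-180.0, 0.0, 138.8]
wrist_force: [-1.1, 0.0, 1.3]
gripper_width: 0.0132
```

>>> step_arm([
  [0,[0,0,0],[0,0,1]],
  [0,[0,0,0],[0,0,0]],
  [0,[0,0,0],[0,0,0]],
])

```text
t: 5.85
tool_pos: [0.5595, 0.1582, 0.087]
orientation: [-180.0, 0.0, 138.0]
wrist_force: [-0.3, -1.8, 0.4]
gripper_width: 0.0132
```

```bash
python3 -c "
from h import *
p,d=grab_frame('scene'); cv2.imwrite('pics/s4.png',cv2.resize(p[245:335,380:500],(800,600),interpolation=cv2.INTER_CUBIC)[:,:,::-1])
go([.559,.159,.087],138);print(manip.sense()['torque'])"
```

```text
t 5.9 pos [0.5595 0.1582 0.087 ] ori [-1.7996e+02  2.0000e-02  1.3803e+02] w 0.0134 F [-0.3 -1.8 -0.1]
turn (tool) [-0.04  0.02  0.03] then shift in turned frame mm [ 0.9  0.3 -0. ]
[-0.33658164  0.03466291 -0.03587788]
```

View pics/s4.png

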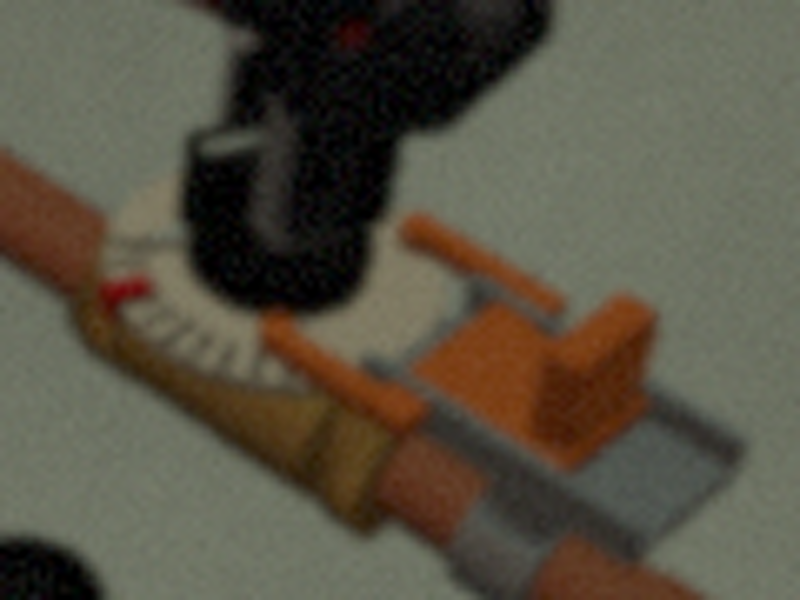

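>>> step_arm([
  [0.5,[0,0,0],[0,0,0]],
  [0.5,[0,0,0],[0,0,0]],
  [0.5,[0,0,-10],[0,0,0]],
  [0.5,[0,0,-40],[0,0,-8]],
  [0.5,[0,0,-40],[0,0,-8]],
])

```text
t: 6.4
tool_pos: [0.5586, 0.1587, 0.1777]
orientation: [-179.9, -0.1, 154.3]
wrist_force: [1.4, 0.6, 0.3]
gripper_width: 0.0426
```

```bash
python3 -c "
from h import *
go([.589,.275,.17],165.3)"
```

```text
t 6.4 pos [0.5586 0.1587 0.1777] ori [-1.7993e+02 -1.3000e-01  1.5434e+02] w 0.0426 F [1.4 0.6 0.3]
turn (tool) [ -0.06  -0.14 -10.96] then shift in turned frame mm [1.000e-01 1.202e+02 7.700e+00]
```

>>> step_arm([
  [0.7,[0,0,0],[0,0,-8]],
  [0.7,[0,0,0],[0,0,-3.3]],
  [0.7,[0,50,0],[0,0,0]],
  [0.7,[0,50,0],[0,0,0]],
  [0.7,[0,40,0],[0,0,0]],
])

```text
t: 6.9
tool_pos: [0.5958, 0.2964, 0.1787]
orientation: [179.9, 0.1, 165.3]
wrist_force: [0.7, 0.4, 0.3]
gripper_width: 0.0596
```

```bash
python3 -c "
from h import *
p,d=grab_frame('scene'); cv2.imwrite('pics/b5.png',cv2.convertScaleAbs(cv2.resize(p[245:335,380:500],(800,600),interpolation=cv2.INTER_CUBIC)[:,:,::-1],alpha=1.5))
p,d=grab_frame('top'); cv2.imwrite('pics/a5.png',cv2.resize(p[225:325,150:283],(798,600),interpolation=cv2.INTER_CUBIC)[:,:,::-1])
go([.58,.237,.17],165.3)"
```

```text
t 7.0 pos [0.5957 0.2993 0.1782] ori [1.798e+02 8.000e-02 1.656e+02] w 0.0601 F [-0.1 -0.2  0.4]
turn (tool) [0.2  0.08 0.3 ] then shift in turned frame mm [ -0.7 -64.2   8.2]
```

View pics/b5.png

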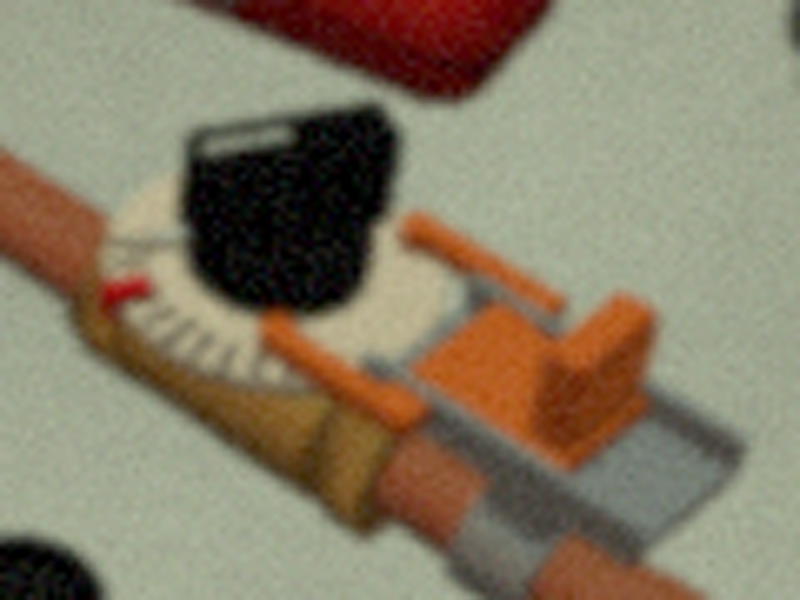

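View pics/a5.png

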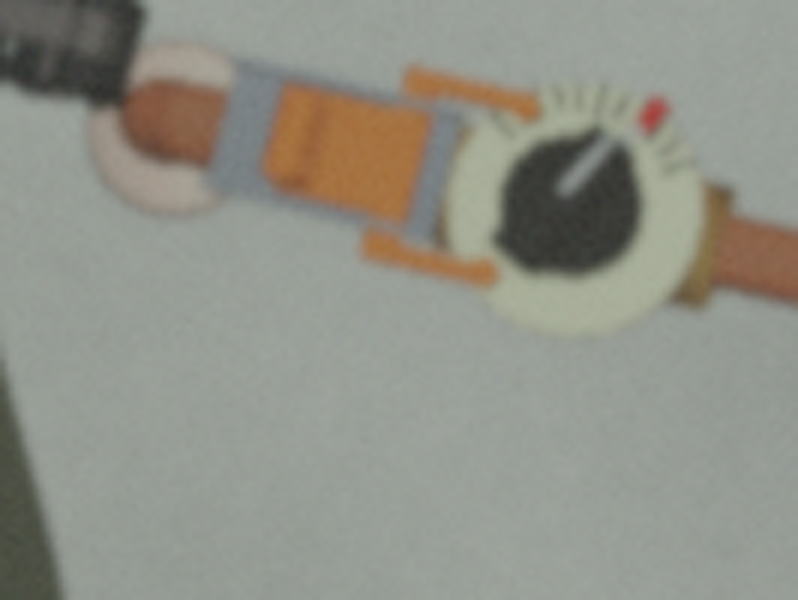

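```bash
python3 - <<'E'
from h import *
for n in("top","scene"):
    P=np.mean([grab_frame(n)[0].astype(float) for _ in range(8)],0); np.save(n+"5.npy",P)
P=np.load("top5.npy")
c=lambda a,x0,y0,x1,y1: cv2.resize(a[y0:y1,x0:x1].astype(np.float32),(800,600),interpolation=cv2.INTER_CUBIC).clip(0,255).astype(np.uint8)[:,:,::-1]
cv2.imwrite("pics/a6.png",c(P,212,233,280,284))
S=np.load("scene5.npy"); cv2.imwrite("pics/b6.png",cv2.convertScaleAbs(c(S,388,250,456,301),alpha=1.5))
E
```

```text
(no output)
```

View pics/a6.png

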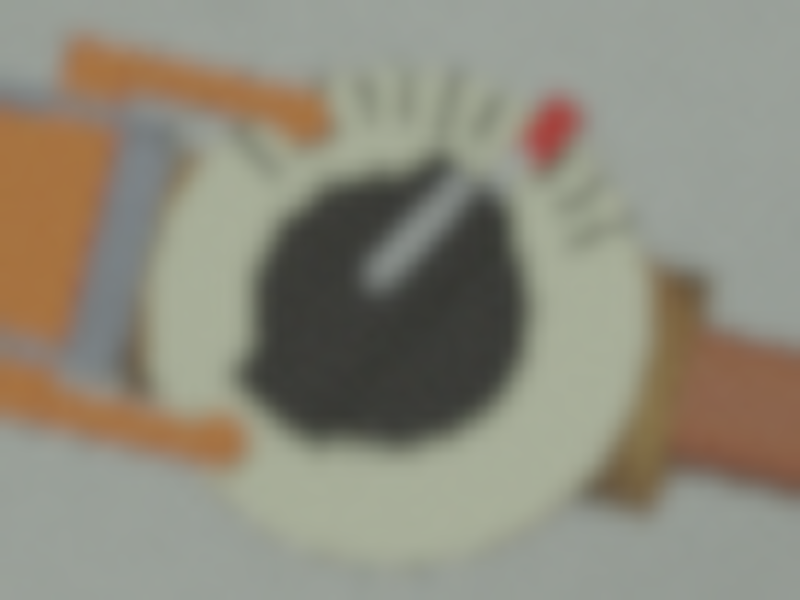

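View pics/b6.png

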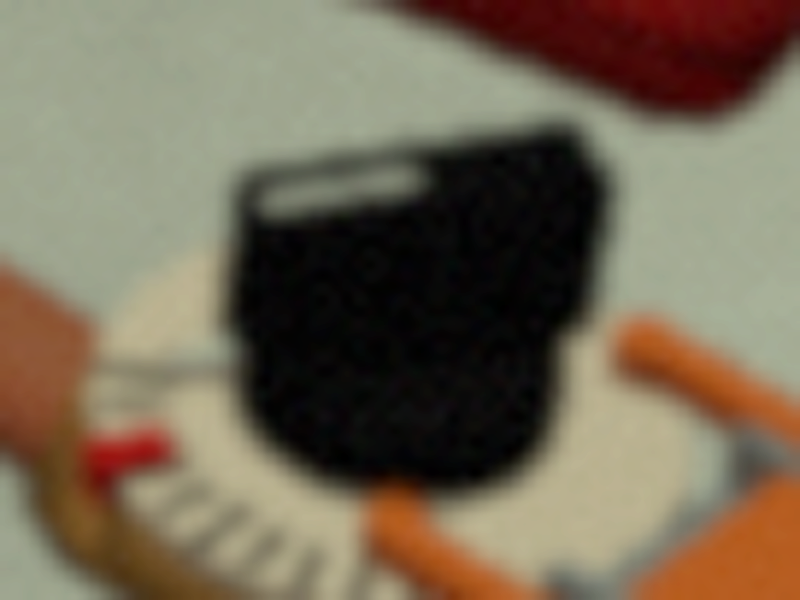

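```bash
cat > ov.py <<'E'
from h import *
import sys
def overlay(src,n,x0,y0,x1,y1,c,th,rid,out,alpha=1):
    S=np.load(src); k=800/(x1-x0)
    im=cv2.convertScaleAbs(cv2.resize(S[y0:y1,x0:x1].astype(np.float32),(800,600),interpolation=cv2.INTER_CUBIC).clip(0,255).astype(np.uint8)[:,:,::-1],alpha=alpha)
    def q(p): u=proj(n,p); return ((u[0]-x0+.5)*k-.5,(u[1]-y0+.5)*k-.5)
    def poly(P,col,cl=True): cv2.polylines(im,[np.round([q(p) for p in P]).astype(int)],cl,col,1)
    circ=lambda r,z:[(c[0]+r*np.cos(t),c[1]+r*np.sin(t),z) for t in np.linspace(0,6.28,60)]
    poly(circ(.036,.069),(255,0,0)); poly(circ(.020,.081),(255,0,255))
    d=lambda a:np.array([np.cos(np.radians(a)),np.sin(np.radians(a))])
    def pt(a,x,y,z): e=d(a); f=np.array([-e[1],e[0]]); w=np.array(c)+e*x+f*y; return (w[0],w[1],z)
    poly([pt(th,.022,.007,.106),pt(th,-.022,.007,.106),pt(th,-.022,-.007,.106),pt(th,.022,-.007,.106)],(0,255,0))
    poly([pt(th,.0,0,.106),pt(th,.022,0,.106)],(0,255,0),False)
    poly([pt(th,.022,0,.0825),pt(th,.0295,0,.0825)],(0,255,255),False)
    poly([pt(rid,.028,0,.072),pt(rid,.039,0,.072)],(255,255,0),False)
    cv2.imwrite(out,im)
E
python3 - <<'E'
from ov import *
overlay("top5.npy","top",212,233,280,284,(.559,.159),-42,-42,"pics/o1.png")
overlay("scene5.npy","scene",388,250,456,301,(.559,.159),-42,-42,"pics/o2.png",1.5)
E
```

```text
(no output)
```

View pics/o1.png

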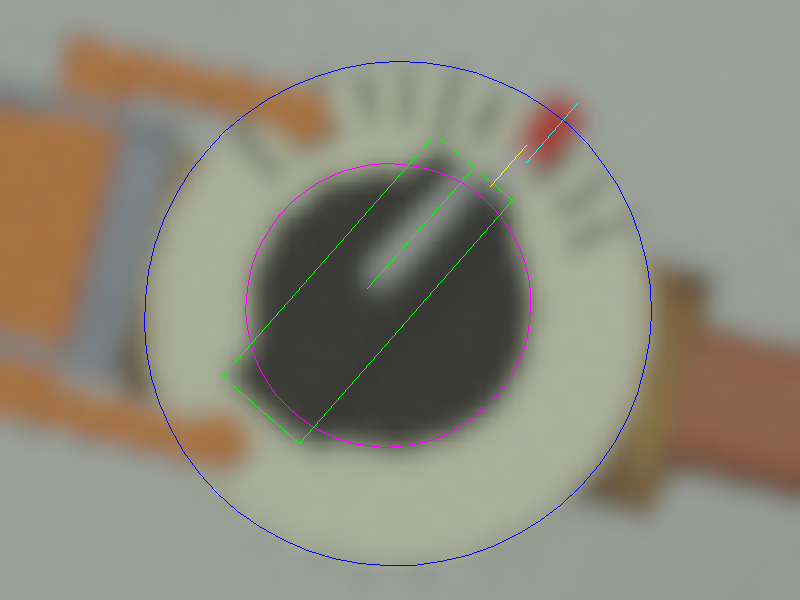

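View pics/o2.png

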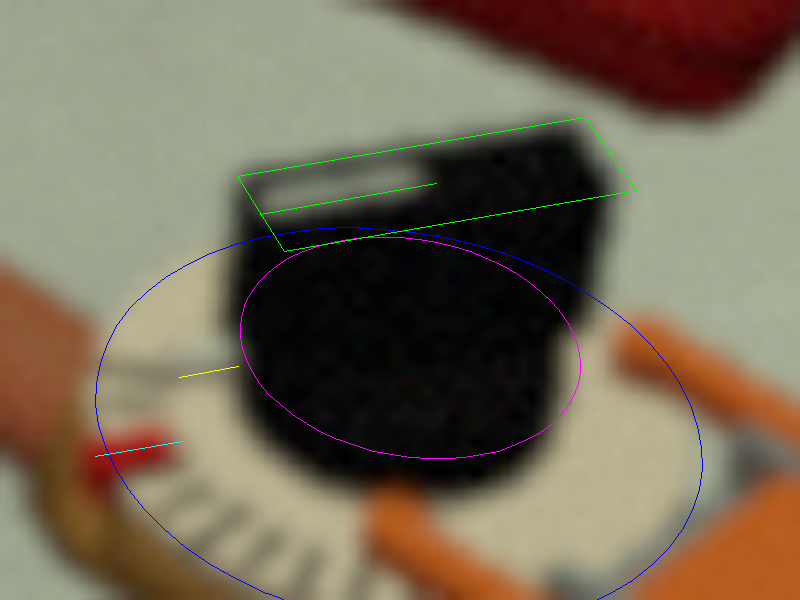

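```bash
cat > meas.py <<'E'
from h import *
def platefit(n,P,c0,z=.069,r=.036):
    # radial edge search between plate (yellowish: low blue rel. to red) and surroundings; robust circle fit in plane z
    f=(P[:,:,0]+P[:,:,1])/2-P[:,:,2]
    f=cv2.GaussianBlur(f.astype(np.float32),(0,0),.7)
    pts=[]
    for t in np.radians(np.arange(0,360,4)):
        rr=np.arange(.030,.042,.0002)
        uv=np.array([proj(n,(c0[0]+q*np.cos(t),c0[1]+q*np.sin(t),z)) for q in rr]).astype(np.float32)
        v=cv2.remap(f,uv[:,0].reshape(1,-1),uv[:,1].reshape(1,-1),cv2.INTER_CUBIC)[0]
        g=-np.gradient(v); i=g.argmax()
        if 2<i<len(rr)-3: pts.append((c0[0]+rr[i]*np.cos(t),c0[1]+rr[i]*np.sin(t)))
    pts=np.array(pts)
    from scipy.optimize import least_squares
    s=least_squares(lambda x:np.hypot(*(pts-x[:2]).T)-x[2],[*c0,r],loss="soft_l1",f_scale=.0004)
    return s.x,len(pts),np.abs(s.fun).mean()
def wcent(n,P,w,z):
    v,u=np.nonzero(w>0); W=w[v,u]
    return np.array([(u*W).sum()/W.sum(),(v*W).sum()/W.sum()])
E
python3 - <<'E'
from meas import *
for n,box in(("top",(250,235,268,250)),("scene",(392,278,406,294))):
    P=np.load(n+"5.npy"); c,k,e=platefit(n,P,(.559,.159)); print(n,"plate",c,k,e)
    x0,y0,x1,y1=box
    w=np.zeros((480,640)); red=P[:,:,0]-np.maximum(P[:,:,1],P[:,:,2])
    red=np.where(red>.35*red[y0:y1,x0:x1].max(),red,0); w[y0:y1,x0:x1]=red[y0:y1,x0:x1]
    uv=wcent(n,w*0,w,.07) ; r=at_z(n,uv,.072)[:2]; d=r-c[:2]; print(" rider",uv,np.degrees(np.arctan2(d[1],d[0])),np.hypot(*d), (w>0).sum())
E
python3 - <<'E'
from meas import *
# white stripe, zoomed gray print
for n,(x0,y0,x1,y1) in(("top",(240,246,254,262)),("scene",(407,262,428,272))):
    P=np.load(n+"5.npy").mean(2); print(n); print(P[y0:y1,x0:x1].round().astype(int))
E
```

```text
top
[[158 160 157 152 149 150 143 129 111 104 123 144 152 155]
 [147 143 137 126 119 120 112  96  81  87 112 133 142 146]
 [115 106  98  87  83  83  78  71  77 101 122 126 123 126]
 [ 79  71  66  64  61  62  65  75  97 119 128 118  99  98]
 [ 62  61  58  58  58  61  73  97 120 131 122  98  75  72]
 [ 60  57  58  59  60  73  96 120 133 128 104  77  62  60]
 [ 58  58  57  60  71  94 120 134 130 109  83  63  58  56]
 [ 57  57  60  69  91 119 134 132 112  85  66  58  57  56]
 [ 56  58  67  89 116 133 132 115  88  66  58  56  56  54]
 [ 58  60  76 106 128 132 115  89  67  60  58  56  55  56]
 [ 57  61  79 107 121 112  90  70  59  57  55  55  56  58]
 [ 59  60  73  92  97  86  69  60  56  55  54  57  58  56]
 [ 59  59  63  70  71  66  60  57  55  54  56  57  57  58]
 [ 59  59  60  60  61  59  56  55  56  55  57  59  60  58]
 [ 58  58  59  59  57  57  55  55  55  57  59  59  59  58]
 [ 59  59  59  56  57  55  56  56  57  58  58  60  58  58]]
scene
[[106 106 103 104 103 103 101  99  95  91  88  87  84  78  70  65  58  54
   50  43  38]
 [104 101  94  91  88  86  84  78  70  63  61  59  61  5
[... 691 characters left out ...]
 4   5   5   3   8   4   3   1   4   3
    6   5   2]]Traceback (most recent call last):
  File "<stdin>", line 3, in <module>
  File "meas.py", line 9, in platefit
    uv=np.array([proj(n,(c0[0]+q*np.cos(t),c0[1]+q*np.sin(t),z)) for q in rr]).astype(np.float32)
                 ~~~~^^^^^^^^^^^^^^^^^^^^^^^^^^^^^^^^^^^^^^^^^^^
  File "h.py", line 12, in proj
    K,e,M=cam(n); q=M.T@(np.asarray(p)-e); return np.array([K[0,2]+K[0,0]*q[0]/-q[2],K[1,2]-K[1,1]*q[1]/-q[2]])
          ~~~^^^
  File "h.py", line 5, in cam
    c=get_calibration(n); return c["intrinsics"],np.array(c["eye"]),R.from_euler("xyz",c["rotation"],degrees=True).as_matrix()
ValueError: time passes only in moves, steps and waits
```

```bash
sed -i 's/^def cam(n):/import functools\n@functools.lru_cache\ndef cam(n):/' h.py
cat > m1.py <<'E'
from meas import *
def run(suf,stripe):
  for n,box in(("top",(250,235,268,250)),("scene",(392,278,406,294))):
    P=np.load(n+suf); c,k,e=platefit(n,P,(.559,.159)); print(n,"plate",c.round(4),k,e)
    x0,y0,x1,y1=box
    w=np.zeros((480,640)); red=P[:,:,0]-np.maximum(P[:,:,1],P[:,:,2])
    red=np.where(red>.35*red[y0:y1,x0:x1].max(),red,0); w[y0:y1,x0:x1]=red[y0:y1,x0:x1]
    uv=wcent(n,w*0,w,.07) ; r=at_z(n,uv,.072)[:2]; d=r-c[:2]; print(" rider",uv,np.degrees(np.arctan2(d[1],d[0])),np.hypot(*d), (w>0).sum())
    x0,y0,x1,y1,th=stripe[n]
    g=P.mean(2)[y0:y1,x0:x1]; v,u=np.nonzero(g>th); W=g[v,u]-th
    q=np.array([at_z(n,(a+x0,b+y0),.106)[:2] for a,b in zip(u,v)]); m=(q*W[:,None]).sum(0)/W.sum()
    C=(q-m).T@((q-m)*W[:,None]); ev,V=np.linalg.eigh(C); a=V[:,1]; a=a*np.sign(a[0]); print(" stripe",np.degrees(np.arctan2(a[1],a[0])),m,"offset from axis",(m-c[:2]), np.sqrt(ev/W.sum()))
E
python3 -c "
from m1 import *
run('5.npy',{'top':(241,249,252,259,75),'scene':(409,264,424,269,38)})"
```

```text
top plate [0.5588 0.1596 0.0364] 79 0.001444436687406287
 rider [258.31640327 243.62953678] -41.9573712403553 0.03421550614463207 18
 stripe -44.60921041830203 [0.56604396 0.1524256 ] offset from axis [ 0.00728713 -0.00717874] [0.00147303 0.00481559]
scene plate [0.5575 0.1577 0.0349] 71 0.0021481835531096598
 rider [396.37484743 286.59062772] -43.709866773453676 0.03692450762447701 60
 stripe -47.91037644292865 [0.5662085  0.14892051] offset from axis [ 0.00875588 -0.0087649 ] [0.00204718 0.00541568]
```

```bash
cat > arc.py <<'E'
from h import *
def arc(n,P,c,r,z,az):
    uv=np.array([proj(n,(c[0]+r*np.cos(a),c[1]+r*np.sin(a),z)) for a in np.radians(az)]).astype(np.float32)
    return np.array([[cv2.remap(P[:,:,k].astype(np.float32),uv[i:i+1,:1],uv[i:i+1,1:],cv2.INTER_CUBIC)[0,0] for k in range(3)] for i in range(len(az))])
E
python3 - <<'E'
from arc import *
az=np.arange(-70,-20,2.)
P=np.load("top5.npy"); S=np.load("scene5.npy")
print("az",az.astype(int))
for n,Q,c in(("top",P,(.5588,.1594)),("scene",S,(.5575,.1577))):
    for r in(.026,.0275,.029): print(n,"pointer B",r,arc(n,Q,c,r,.0825,az)[:,2].round().astype(int))
    for r in(.032,.0345,.037):
        a=arc(n,Q,c,r,.072,az); print(n,"rider r-g",r,(a[:,0]-a[:,1]).round().astype(int))
P0=np.load("top0_p.npy").astype(float);
az=np.arange(5,55,2.); print(az)
for r in(.026,.0275,.029): print("init",arc("top",P0,(.5588,.1594),r,.0825,az)[:,2].round().astype(int))
for r in(.012,.016,.018): print("init stripe",arc("top",P0,(.5588,.1594),r,.106,az)[:,2].round().astype(int))
az=np.arange(-70,-20,2.); print(az)
for r in(.012,.016,.018): print("stripe",arc("top",P,(.5588,.1594),r,.106,az)[:,2].round().astype(int))
E
```

```text
az [-70 -68 -66 -64 -62 -60 -58 -56 -54 -52 -50 -48 -46 -44 -42 -40 -38 -36
 -34 -32 -30 -28 -26 -24 -22]
top pointer B 0.026 [149 151 151 150 149 150 151 150 147 144 144 145 147 149 151 149 148 147
 145 143 140 141 141 140 136]
top pointer B 0.0275 [142 145 144 143 141 142 146 145 140 133 131 133 138 144 145 146 145 145
 142 137 133 133 138 140 136]
top pointer B 0.029 [136 140 140 135 133 137 141 140 131 120 110 110 117 121 129 132 140 143
 141 134 128 129 136 141 138]
top rider r-g 0.032 [-5 -5 -6 -6 -6 -6 -5 -6 -6 -3  3 25 55 78 87 77 54 29  8 -2 -4 -5 -6 -6
 -6]
top rider r-g 0.0345 [-5 -4 -5 -5 -5 -5 -5 -4 -5 -4  0 17 48 77 96 88 62 30  7 -3 -5 -6 -6 -5
 -6]
top rider r-g 0.037 [-6 -6 -6 -6 -6 -6 -6 -5 -5 -4 -1  9 34 59 78 71 51 20  3 -4 -6 -6 -6 -6
 -6]
scene pointer B 0.026 [98 98 98 98 98 97 96 96 97 98 97 96 94 91 86 80 75 74 75 75 74 71 62 52
 40]
scene pointer B 0.0275 [97 97 97 97 97 97 97 96 96 96 96 95 93 89 84 79 78 79 82 86 89 88 85 78
 68]
scene pointer B 0.029 [97 97 97 97 96 96 97 97 97 95 93 90 89 86 80 75 75 79 86 91 95 94 96 92
 87]
scene rider r-g 0.032 [ 5  4
[... 802 characters left out ...]
 56  53  50]
init stripe [ 58  55  56  57  63  73  83  95 108 117 122 125 123 117 106  93  82  73
  66  66  70  75  82  92 102]
init stripe [ 81  71  61  57  59  64  74  88 102 114 122 123 120 112  99  85  74  66
  64  70  82  93 107 117 125]
[-70. -68. -66. -64. -62. -60. -58. -56. -54. -52. -50. -48. -46. -44.
 -42. -40. -38. -36. -34. -32. -30. -28. -26. -24. -22.]
stripe [ 56  57  60  64  70  77  87  97 106 114 121 128 133 135 134 131 125 118
 109 100  92  81  73  68  64]
stripe [ 54  54  54  55  56  60  67  75  84  97 109 120 127 130 129 123 115 105
  92  79  71  67  65  68  74]
stripe [ 53  53  52  52  53  55  59  66  73  85 100 113 122 127 126 122 114 101
  86  77  72  73  80  92 103]
```

```bash
python3 - <<'E'
from arc import *
az=np.arange(-70,-20,2.)
P=np.load("top5.npy"); S=np.load("scene5.npy")
print("az",az.astype(int))
for n,Q,c in(("top",P,(.5588,.1594)),("scene",S,(.5585,.1585))):
    for r in(.022,.024,.026,.0275,.029): 
        a=arc(n,Q,c,r,.0825,az);print(n,"R+G-2B",r,(a[:,0]+a[:,1]-2*a[:,2]).round().astype(int))
d=P[:,:,0]+P[:,:,1]-2*P[:,:,2]
e=S[:,:,0]+S[:,:,1]-2*S[:,:,2]
f=lambda a,x0,y0,x1,y1: cv2.resize((a[y0:y1,x0:x1]*3+60).clip(0,255).astype(np.uint8),(800,600),interpolation=cv2.INTER_CUBIC)
cv2.imwrite("pics/d7.png",f(d,232,233,272,263)); cv2.imwrite("pics/e7.png",f(e,388,262,428,292))
E
```

```text
az [-70 -68 -66 -64 -62 -60 -58 -56 -54 -52 -50 -48 -46 -44 -42 -40 -38 -36
 -34 -32 -30 -28 -26 -24 -22]
top R+G-2B 0.022 [32 33 33 33 32 31 30 29 26 22 18 12  8  8  9 12 16 18 19 19 18 19 19 20
 21]
top R+G-2B 0.024 [35 35 34 34 35 35 34 33 31 30 25 19 14 11 12 16 22 28 30 31 31 31 32 31
 31]
top R+G-2B 0.026 [34 34 34 34 34 35 35 34 33 33 31 26 20 15 14 19 26 30 33 33 33 33 33 34
 33]
top R+G-2B 0.0275 [33 34 33 33 33 34 34 33 33 35 35 33 28 20 19 23 29 32 34 33 33 33 33 34
 33]
top R+G-2B 0.029 [34 33 32 32 32 32 33 32 34 38 46 50 47 43 37 38 37 36 34 32 31 32 33 34
 33]
scene R+G-2B 0.022 [32 33 32 31 30 28 26 25 24 23 22 21 20 19 18 19 18 16 12  8  4  2  1 -1
  1]
scene R+G-2B 0.024 [46 47 46 46 44 43 42 41 38 35 32 29 27 26 26 27 28 27 26 25 22 18 17 12
  7]
scene R+G-2B 0.026 [51 51 51 51 51 51 49 47 43 40 36 33 30 28 30 33 37 41 42 42 41 36 33 29
 24]
scene R+G-2B 0.0275 [51 51 50 49 50 51 51 49 46 42 37 33 31 29 30 34 39 44 45 48 49 46 45 42
 39]
scene R+G-2B 0.029 [50 50 51 52 52 51 50 49 48 47 42 37 32 30 32 36 42 45 49 51 53 52 50 49
 47]
```

View pics/d7.png

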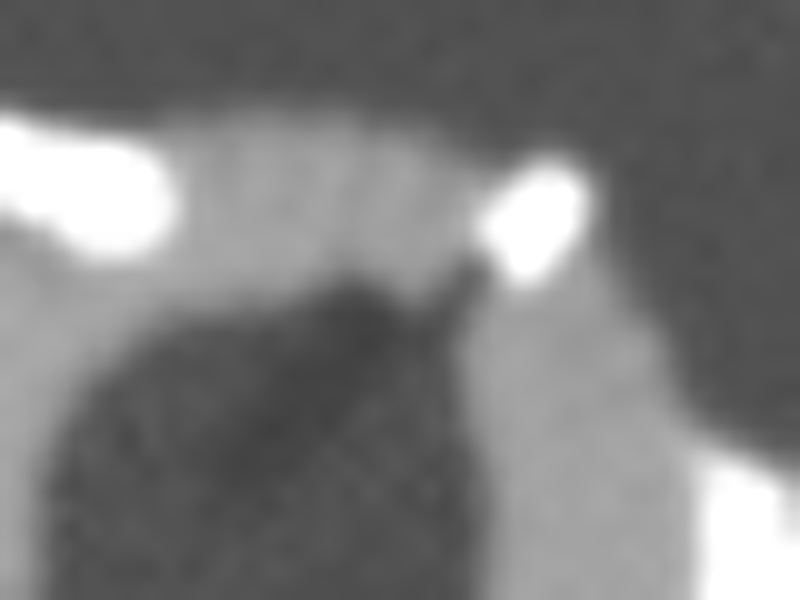

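View pics/e7.png

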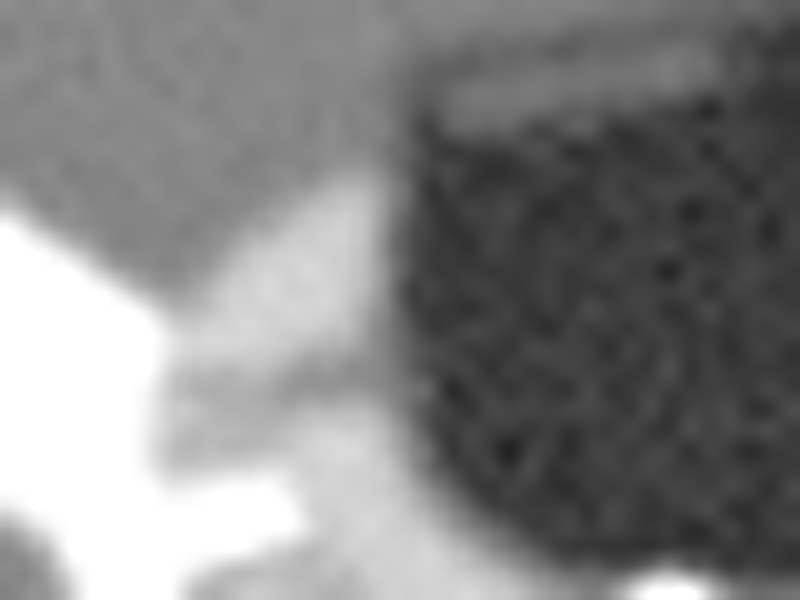

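```bash
python3 - <<'E'
from arc import *
az=np.arange(-60,-24,.5)
P=np.load("top5.npy"); S=np.load("scene5.npy")
def cen(w): w=np.clip(w,0,None); return (az*w).sum()/w.sum()
for n,Q,cs in(("top",P,[(.5588,.1594),(.5588,.1584),(.5578,.1594)]),("scene",S,[(.5585,.1585),(.5575,.1577),(.5592,.159)])):
  for c in cs:
    o=[]
    for r in(.025,.026,.027):
        a=arc(n,Q,c,r,.0825,az); w=a[:,0]+a[:,1]-2*a[:,2]; b=np.median(w[(az<-53)])if n=="scene" else 33; o.append(cen(b-4-w if n=="top" else np.where((az>-54)&(az<-37),b-8-w,0)))
    q=[]
    for r in(.032,.0335,.035):
        a=arc(n,Q,c,r,.072,az); w=a[:,0]-a[:,1]-15; q.append(cen(w))
    print(n,c,np.round(o,1),np.round(q,1))
E
```

```text
top (0.5588, 0.1594) [-43.  -43.  -42.5] [-41.9 -41.7 -41.5]
top (0.5588, 0.1584) [-41.3 -41.1 -40.6] [-40.5 -40.3 -40.2]
top (0.5578, 0.1594) [-41.7 -41.4 -41.4] [-41.  -40.7 -40.5]
scene (0.5585, 0.1585) [-43.8 -44.1 -44.2] [-41.2 -40.8 -40.7]
scene (0.5575, 0.1577) [-42.1 -42.3 -42.3] [-39.  -38.7 -38.7]
scene (0.5592, 0.159) [-45.9 -45.9 -45.9] [-42.6 -42.2 -42.1]
```

```bash
python3 -c "
from h import *
go([.5593,.1585,.13],138)"
```

```text
t 7.8 pos [0.5951 0.294  0.1773] ori [180.     0.   165.29] w 0.0598 F [-0.7 -0.3  0.5]
turn (tool) [ 0.    0.   27.29] then shift in turned frame mm [ -64.  -124.6   47.3]
```

>>> step_arm([
  [0.5,[0,0,0],[0,0,8]],
  [0.5,[0,0,0],[0,0,8]],
  [0.5,[0,0,0],[0,0,8]],
  [0.5,[0,0,0],[0,0,3.3]],
  [0.5,[-21.3,-41.5,0],[0,0,0]],
])

```text
t: 8.3
tool_pos: [0.5839, 0.2525, 0.1771]
orientation: [179.8, -0.0, 138.2]
wrist_force: [-0.2, -1.5, 0.1]
gripper_width: 0.0426
```

>>> step_arm([
  [0.5,[-21.3,-41.5,0],[0,0,0]],
  [0.5,[-21.4,-41.6,10],[0,0,0]],
  [0.5,[0,0,30],[0,0,0]],
  [0.5,[0,0,10],[0,0,0]],
  [0.5,[0,0,0],[0,0,0]],
])

```text
t: 8.8
tool_pos: [0.5576, 0.1586, 0.1252]
orientation: [-179.8, -0.2, 138.0]
wrist_force: [0.9, 0.4, -0.8]
gripper_width: 0.0428
```

```bash
python3 -c "
from h import *
go([.5593,.1585,.088],138)"
```

```text
t 8.8 pos [0.5576 0.1586 0.1252] ori [-179.81   -0.19  138.  ] w 0.0428 F [ 0.9  0.4 -0.8]
turn (tool) [-0.19 -0.19  0.  ] then shift in turned frame mm [-1.3  1.  37.2]
```

>>> step_arm([
  [0.5,[0,0,20],[0,0,0]],
  [0.5,[0,0,19],[0,0,0]],
  [0.5,[0,0,0],[0,0,0]],
  [0,[0,0,0],[0,0,0]],
  [0,[0,0,0],[0,0,0]],
])

```text
t: 9.3
tool_pos: [0.5602, 0.1589, 0.09]
orientation: [180.0, 0.1, 138.1]
wrist_force: [-9.5, -12.2, 8.3]
gripper_width: 0.0144
```

>>> step_arm([
  [0,[0,0,0],[0,0,0]],
  [0,[0,0,0],[0,0,0]],
  [0,[0,0,0],[0,0,0]],
])

```text
t: 9.6
tool_pos: [0.5597, 0.1582, 0.0901]
orientation: [-180.0, 0.1, 138.0]
wrist_force: [-4.1, -2.9, 4.9]
gripper_width: 0.0133
```

>>> step_arm([
  [0,[0,0,0],[0,0,-1.4]],
  [0,[0,0,0],[0,0,0]],
  [0,[0,0,0],[0,0,0]],
])

```text
t: 9.9
tool_pos: [0.5597, 0.1582, 0.0901]
orientation: [-180.0, 0.1, 139.4]
wrist_force: [-3.3, -2.0, 5.2]
gripper_width: 0.0132
```

>>> step_arm([
  [0.5,[0,0,0],[0,0,0]],
  [0.5,[0,0,0],[0,0,0]],
  [0.5,[0,0,-10],[0,0,0]],
  [0.5,[0,0,-40],[0,0,-8]],
  [0.5,[0,0,-40],[0,0,-8]],
])

```text
t: 10.4
tool_pos: [0.5585, 0.1587, 0.1786]
orientation: [-179.9, -0.1, 155.7]
wrist_force: [-0.0, 1.4, -0.1]
gripper_width: 0.0426
```

>>> step_arm([
  [0.7,[0,0,0],[0,0,-8]],
  [0.7,[0,0,0],[0,0,-1.9]],
  [0.7,[0,40,0],[0,0,0]],
  [0.7,[0,40,0],[0,0,0]],
  [0.7,[0,40,0],[0,0,0]],
])

```text
t: 10.9
tool_pos: [0.5905, 0.276, 0.1794]
orientation: [179.9, 0.1, 165.2]
wrist_force: [0.3, -0.6, -0.3]
gripper_width: 0.0594
```

```bash
python3 - <<'E'
from arc import *
for n in("top","scene"):
    P=np.mean([grab_frame(n)[0].astype(float) for _ in range(6)],0); np.save(n+"8.npy",P)
P=np.load("top8.npy"); S=np.load("scene8.npy")
az=np.arange(-60,-24,.5)
def cen(w): w=np.clip(w,0,None); return (az*w).sum()/w.sum()
for n,Q,c in(("top",P,(.5588,.1594)),("scene",S,(.5585,.1585))):
    o=[];q=[]
    for r in(.025,.026,.027):
        a=arc(n,Q,c,r,.0825,az); w=a[:,0]+a[:,1]-2*a[:,2]; b=np.median(w[(az<-53)])if n=="scene" else 33; o.append(cen(b-4-w if n=="top" else np.where((az>-54)&(az<-37),b-8-w,0)))
    for r in(.032,.0335,.035):
        a=arc(n,Q,c,r,.072,az); w=a[:,0]-a[:,1]-15; q.append(cen(w))
    print(n,c,np.round(o,1),np.round(q,1))
from m1 import run
run('8.npy',{'top':(241,249,252,259,75),'scene':(409,264,424,269,38)})
c=lambda a,x0,y0,x1,y1: cv2.resize(a[y0:y1,x0:x1].astype(np.float32),(800,600),interpolation=cv2.INTER_CUBIC).clip(0,255).astype(np.uint8)[:,:,::-1]
cv2.imwrite("pics/a8.png",c(P,212,233,280,284))
cv2.imwrite("pics/b8.png",cv2.convertScaleAbs(c(S,380,235,480,310),alpha=1.5))
go([.58,.237,.13],165.3)
E
```

```text
top (0.5588, 0.1594) [-41.1 -40.9 -40.3] [-41.9 -41.7 -41.5]
scene (0.5585, 0.1585) [-42.8 -43.  -43.3] [-41.1 -40.9 -40.7]
top plate [0.5587 0.1596 0.0363] 79 0.0014087758720435445
 rider [258.30957172 243.64314458] -41.90932357288834 0.034236061340797964 18
 stripe -42.373177749961364 [0.56613078 0.15270915] offset from axis [ 0.00743108 -0.00689926] [0.00146362 0.00486165]
scene plate [0.5572 0.1577 0.0349] 67 0.002161003118474024
 rider [396.45584149 286.52464661] -43.56161444012298 0.03694100701322869 55
 stripe -48.3262335279212 [0.56640652 0.14886942] offset from axis [ 0.00921858 -0.00879086] [0.00220994 0.00555147]
t 11.5 pos [0.5898 0.2739 0.1785] ori [180.     0.   165.23] w 0.0603 F [0.4 0.3 0.7]
turn (tool) [ 0.    0.   -0.07] then shift in turned frame mm [  0.1 -38.2  48.5]
```

View pics/a8.png

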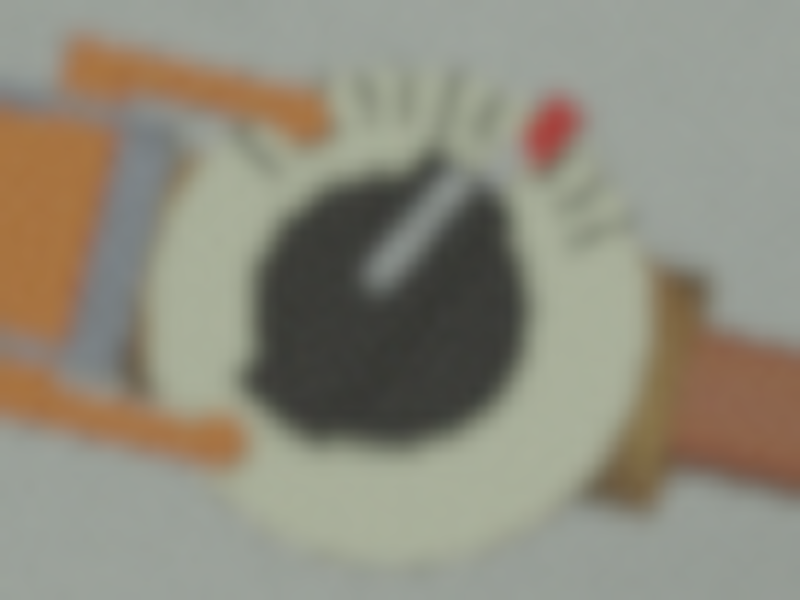

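View pics/b8.png

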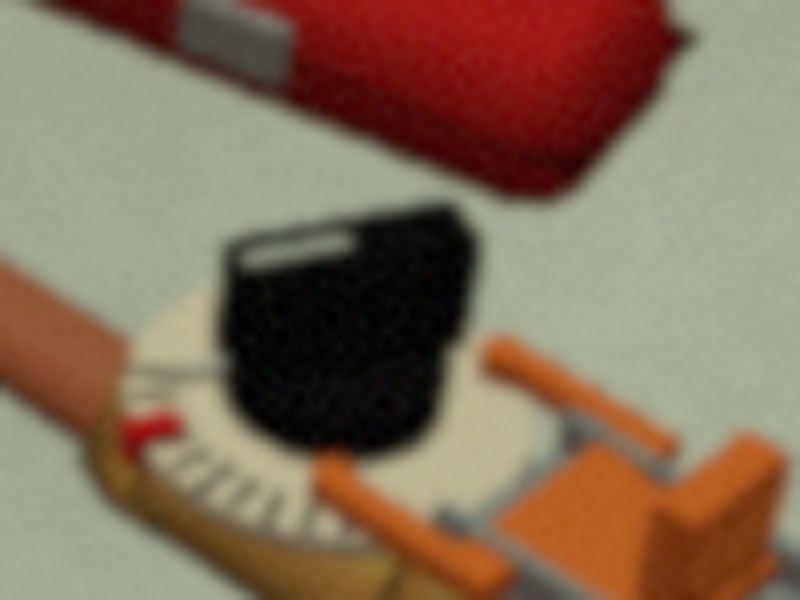

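>>> step_arm([
  [0.6,[0,-38,20],[0,0,0]],
  [0.6,[0,0,30],[0,0,0]],
  [0.6,[0,0,25],[0,0,0]],
  [0.6,[0,0,0],[0,0,0]],
  [0.6,[0,0,0],[0,0,0]],
])

```text
t: 12.0
tool_pos: [0.58, 0.2377, 0.1033]
orientation: [-180.0, -0.0, 165.3]
wrist_force: [0.1, -0.7, 0.5]
gripper_width: 0.0514
```

```bash
python3 -c "
from h import *
p,d=grab_frame('scene'); cv2.imwrite('pics/s9.png',cv2.resize(p[190:340,370:570],(800,600))[:,:,::-1])
go([.5798,.2369,.087],165.3)"
```

```text
t 12.05 pos [0.5811 0.2381 0.1046] ori [1.7994e+02 1.0000e-01 1.6529e+02] w 0.0514 F [ 0.6 -0.3  0.7]
turn (tool) [ 0.06  0.1  -0.01] then shift in turned frame mm [ 1.  -1.5 17.6]
```

View pics/s9.png

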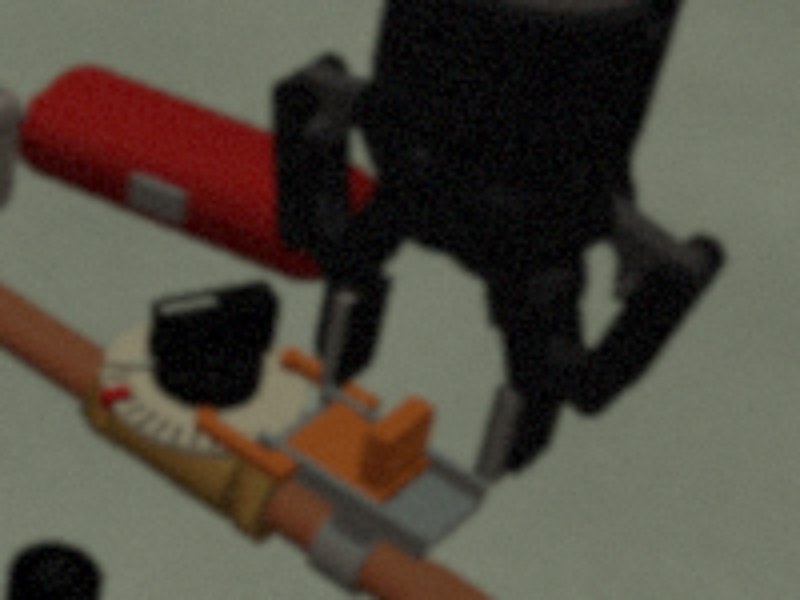

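>>> step_arm([
  [0.6,[0.5,-1,18],[0,0,0]],
  [0.6,[0,0,0],[0,0,0]],
  [0,[0,0,0],[0,0,0]],
  [0,[0,0,0],[0,0,0]],
  [0,[0,0,0],[0,0,0]],
], newtons=30)

```text
t: 12.55
tool_pos: [0.5803, 0.237, 0.0867]
orientation: [180.0, 0.1, 165.3]
wrist_force: [-0.6, -0.9, 7.5]
gripper_width: 0.0093
```

>>> step_arm([
  [0,[0,0,0],[0,0,0]],
  [0,[0,0,0],[0,0,0]],
  [0,[0,0,0],[0,0,0]],
])

```text
t: 12.85
tool_pos: [0.5803, 0.237, 0.0868]
orientation: [180.0, 0.1, 165.3]
wrist_force: [-0.7, -1.9, 5.7]
gripper_width: 0.0092
```

```bash
python3 -c "
from h import *
go([.5798-.0066,.2369-.02515,.087],165.3)"
```

```text
t 12.85 pos [0.5803 0.237  0.0868] ori [1.7997e+02 1.2000e-01 1.6530e+02] w 0.0092 F [-0.7 -1.9  5.7]
turn (tool) [0.03 0.12 0.  ] then shift in turned frame mm [  0.5 -26.2  -0.2]
```

>>> step_arm([
  [0,[0,-5,-0.7],[0,0,0]],
  [0,[0,-7,0],[0,0,0]],
  [0,[0,-6,0],[0,0,0]],
  [0,[0,-4,0],[0,0,0]],
  [0,[0,-2,0],[0,0,0]],
], newtons=40)

```text
t: 13.35
tool_pos: [0.5747, 0.2158, 0.087]
orientation: [179.6, 0.2, 165.2]
wrist_force: [3.2, 9.1, 2.0]
gripper_width: 0.0093
```

>>> step_arm([
  [0,[0,-1.5,0],[0,0,0]],
  [0,[0,-1,0],[0,0,0]],
  [0,[0,0,0],[0,0,0]],
])

```text
t: 13.65
tool_pos: [0.5743, 0.2144, 0.087]
orientation: [179.6, 0.2, 165.3]
wrist_force: [4.4, 8.5, 1.8]
gripper_width: 0.009
```

```bash
python3 -c "
from h import *
s=manip.sense();d=np.array([.2538,.9673]);print('travel',1000*(np.array([.5803,.2370])-s['tool_pos'][:2])@d, 'F along',s['wrist_force'][:2]@d)
go([.5798-.0066,.2369-.02515,.087],165.3)"
```

```text
travel 23.40922066503532 F along 9.296532344769584
t 13.65 pos [0.5743 0.2144 0.087 ] ori [179.58   0.18 165.27] w 0.009 F [4.4 8.5 1.8]
turn (tool) [ 0.42  0.18 -0.03] then shift in turned frame mm [ 0.4 -2.8  0. ]
```

>>> step_arm([
  [0,[0,-2,0],[0,0,0]],
  [0,[0,-1,0],[0,0,0]],
  [0,[0,0,0],[0,0,0]],
], newtons=50)

```text
t: 13.95
tool_pos: [0.5735, 0.2111, 0.0872]
orientation: [179.6, 0.2, 165.3]
wrist_force: [3.5, 8.5, 4.5]
gripper_width: 0.0085
```

>>> step_arm([
  [0,[0,-2,0],[0,0,0]],
  [0,[0,0,0],[0,0,0]],
])

```text
t: 14.15
tool_pos: [0.5734, 0.2108, 0.0873]
orientation: [179.4, 0.2, 165.3]
wrist_force: [4.3, 11.7, -0.3]
gripper_width: 0.0086
```

```bash
python3 -c "
from h import *
s=manip.sense();d=np.array([.2538,.9673]);print('travel',1000*(np.array([.5803,.2370])-s['tool_pos'][:2])@d, 'F along',s['wrist_force'][:2]@d)
go([.5798-.0066,.2369-.02515,.087],165.3)"
```

```text
travel 27.110348668208868 F along 12.395715310059002
t 14.15 pos [0.5734 0.2108 0.0873] ori [179.43   0.2  165.25] w 0.0086 F [ 4.3 11.7 -0.3]
turn (tool) [ 0.57  0.2  -0.05] then shift in turned frame mm [0.4 0.9 0.3]
```

>>> step_arm([
  [0,[0,-3,0],[0,0,0]],
  [0,[0,0,0],[0,0,0]],
  [0,[0,0,0],[0,0,0]],
])

```text
t: 14.45
tool_pos: [0.5733, 0.2104, 0.0876]
orientation: [179.2, 0.3, 165.3]
wrist_force: [5.7, 18.3, 0.2]
gripper_width: 0.0084
```

>>> step_arm([
  [0,[0,4.5,0],[0,0,0]],
  [0.3,[0,0,0],[0,0,0]],
  [0.4,[0,0,0],[0,0,0]],
  [0.4,[0,0,-15],[0,0,0]],
  [0.4,[0,0,-45],[0,0,0]],
])

```text
t: 14.95
tool_pos: [0.5667, 0.2062, 0.1409]
orientation: [-179.6, -0.7, 165.2]
wrist_force: [-0.3, 0.8, -0.2]
gripper_width: 0.0344
```

>>> step_arm([
  [0.7,[0,40,-40],[0,0,-8]],
  [0.7,[0,0,0],[0,0,-8]],
  [0.7,[0,30,0],[0,0,-8]],
  [0.7,[0,0,0],[0,0,-8]],
])

```text
t: 15.35
tool_pos: [0.5798, 0.2743, 0.1827]
orientation: [179.9, 0.1, -162.3]
wrist_force: [-0.7, -1.2, -0.7]
gripper_width: 0.0597
```

```bash
python3 - <<'E'
from arc import *
for n in("top","scene"):
    P=np.mean([grab_frame(n)[0].astype(float) for _ in range(4)],0); np.save(n+"10.npy",P)
P=np.load("top10.npy"); S=np.load("scene10.npy")
az=np.arange(-60,-24,.5)
def cen(w): w=np.clip(w,0,None); return (az*w).sum()/w.sum()
for n,Q,c in(("top",P,(.5588,.1594)),("scene",S,(.5585,.1585))):
    o=[];q=[]
    for r in(.025,.026,.027):
        a=arc(n,Q,c,r,.0825,az); w=a[:,0]+a[:,1]-2*a[:,2]; b=np.median(w[(az<-53)])if n=="scene" else 33; o.append(cen(b-4-w if n=="top" else np.where((az>-54)&(az<-37),b-8-w,0)))
    for r in(.032,.0335,.035):
        a=arc(n,Q,c,r,.072,az); w=a[:,0]-a[:,1]-15; q.append(cen(w))
    print(n,c,np.round(o,1),np.round(q,1))
c=lambda a,x0,y0,x1,y1: cv2.resize(a[y0:y1,x0:x1].astype(np.float32),(800,600),interpolation=cv2.INTER_CUBIC).clip(0,255).astype(np.uint8)[:,:,::-1]
cv2.imwrite("pics/a10.png",c(P,152,223,272,313))
cv2.imwrite("pics/b10.png",cv2.convertScaleAbs(c(S,380,235,500,325),alpha=1.5))
go([.515,-.006,.2],199.6)
E
```

```text
top (0.5588, 0.1594) [-41.3 -40.8 -40.2] [-42.  -41.7 -41.6]
scene (0.5585, 0.1585) [-43.1 -43.3 -43.5] [-41.2 -40.8 -40.8]
t 15.75 pos [0.5801 0.2716 0.1814] ori [-1.8000e+02 -2.0000e-02 -1.6282e+02] w 0.0597 F [ 0.3 -0.2  0. ]
turn (tool) [-0.   -0.02 -2.42] then shift in turned frame mm [ 154.4 -239.7  -18.6]
```

View pics/a10.png

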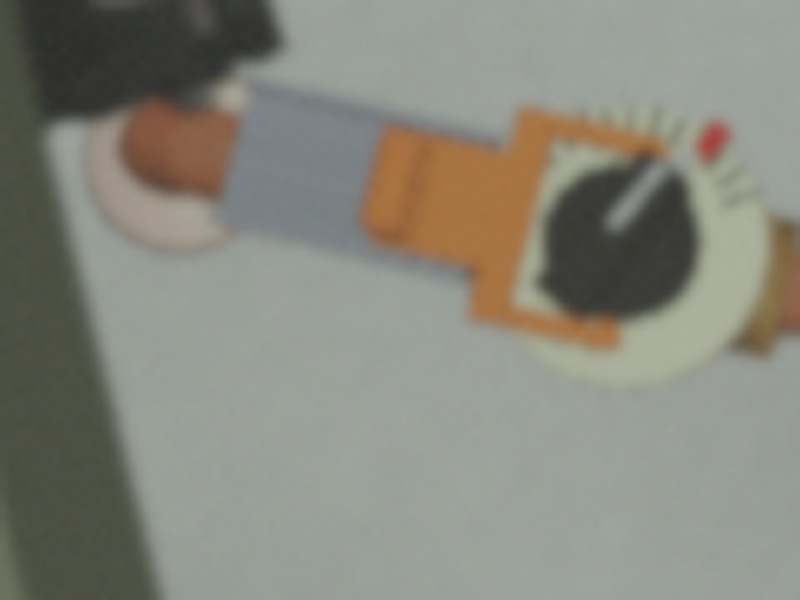

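View pics/b10.png

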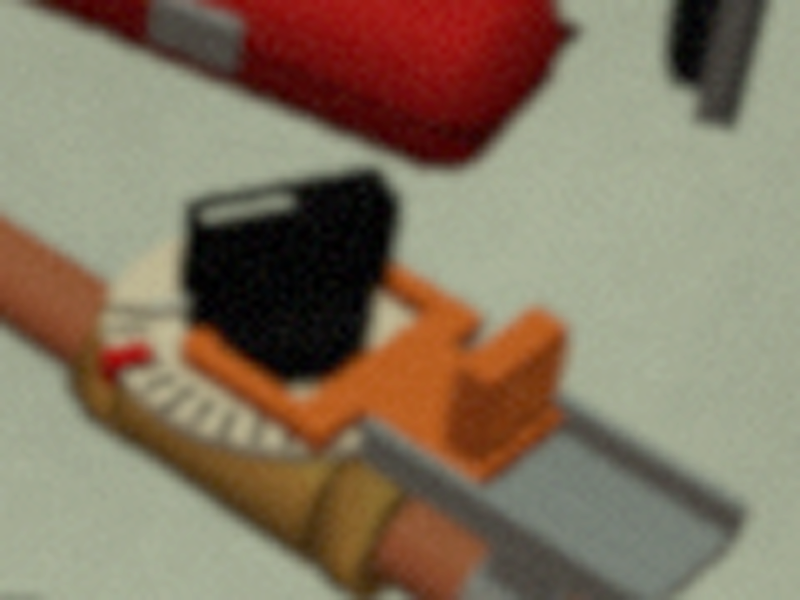

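```bash
python3 -c "
from h import *
go([.516,-.0055,.18],200)"
```

```text
t 15.75 pos [0.5801 0.2716 0.1814] ori [-1.8000e+02 -2.0000e-02 -1.6282e+02] w 0.0597 F [ 0.3 -0.2  0. ]
turn (tool) [-0.   -0.02 -2.82] then shift in turned frame mm [ 155.  -238.5    1.4]
```

>>> step_arm([
  [0.7,[0,0,0],[0,0,-2.8]],
  [0.7,[25.8,-39.8,0],[0,0,0]],
  [0.7,[25.8,-39.8,0],[0,0,0]],
  [0.7,[25.8,-39.8,0],[0,0,0]],
  [0.7,[25.8,-39.8,0],[0,0,0]],
])

```text
t: 16.25
tool_pos: [0.5372, 0.0855, 0.1814]
orientation: [-180.0, 0.0, -159.9]
wrist_force: [0.1, 0.4, -0.1]
gripper_width: 0.0598
```

>>> step_arm([
  [0.6,[25.9,-39.7,0],[0,0,0]],
  [0.6,[25.9,-39.6,0],[0,0,0]],
  [0.6,[0,0,20],[0,0,0]],
  [0.6,[0,0,10],[0,0,0]],
  [0.6,[0,0,0],[0,0,0]],
])

```text
t: 16.75
tool_pos: [0.5147, -0.0047, 0.1494]
orientation: [179.9, -0.2, -160.0]
wrist_force: [0.4, -0.6, -0.8]
gripper_width: 0.0514
```

```bash
python3 -c "
from h import *
p,d=grab_frame('scene'); cv2.imwrite('pics/s11.png',cv2.resize(p[120:270,260:460],(800,600))[:,:,::-1])
go([.516,-.0055,.129],200)"
```

```text
t 16.8 pos [ 0.5157 -0.0043  0.1504] ori [ 1.7992e+02 -1.2000e-01 -1.5988e+02] w 0.0513 F [-0.1 -0.2  0.9]
turn (tool) [ 0.08 -0.12  0.12] then shift in turned frame mm [ 0.1 -1.2 21.4]
```

View pics/s11.png

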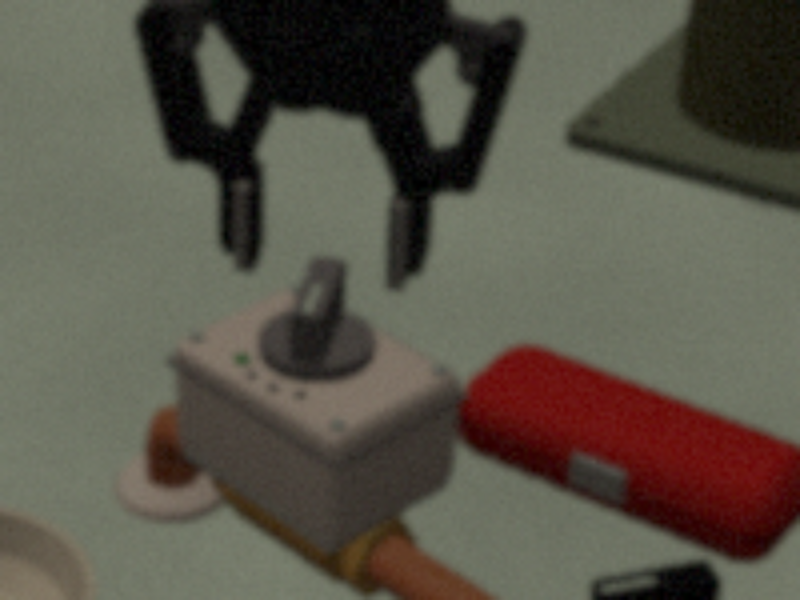

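>>> step_arm([
  [0.6,[0,-0.8,15],[0,0,0]],
  [0.6,[0,0,6.5],[0,0,0]],
  [0.6,[0,0,0],[0,0,0]],
  [0,[0,0,0],[0,0,0]],
  [0,[0,0,0],[0,0,0]],
], newtons=60)

```text
t: 17.3
tool_pos: [0.5173, -0.0055, 0.1306]
orientation: [-180.0, 0.1, -159.9]
wrist_force: [-0.2, -0.5, 0.2]
gripper_width: 0.0231
```

>>> step_arm([
  [0,[0,0,0],[0,0,0]],
  [0,[0,0,0],[0,0,0]],
  [0,[0,0,0],[0,0,0]],
])

```text
t: 17.6
tool_pos: [0.5173, -0.0056, 0.1308]
orientation: [-180.0, 0.1, -159.9]
wrist_force: [-0.8, 1.9, 6.0]
gripper_width: 0.013
```

```bash
python3 -c "
from h import *
go([.516,-.0055,.129],200);print(manip.sense()['torque'])"
```

```text
t 17.6 pos [ 0.5173 -0.0056  0.1308] ori [-1.7999e+02  9.0000e-02 -1.5992e+02] w 0.013 F [-0.8  1.9  6. ]
turn (tool) [-0.01  0.09  0.08] then shift in turned frame mm [1.2 0.5 1.8]
[ 0.25690766  0.18118648 -0.17906619]
```

>>> step_arm([
  [0,[0,0,-0.5],[0,0,6]],
  [0,[0,0,0],[0,0,8]],
  [0,[0,0,0],[0,0,8]],
  [0,[0,0,0],[0,0,8]],
  [0,[0,0,0],[0,0,8]],
], newtons=80)

```text
t: 18.1
tool_pos: [0.5173, -0.0064, 0.1309]
orientation: [-179.9, 0.1, 161.8]
wrist_force: [-0.1, -1.5, 1.9]
gripper_width: 0.0119
```

>>> step_arm([
  [0,[0,0,0],[0,0,8]],
  [0,[0,0,0],[0,0,8]],
  [0,[0,0,0],[0,0,8]],
  [0,[0,0,0],[0,0,6]],
  [0,[0,0,0],[0,0,1]],
])

```text
t: 18.6
tool_pos: [0.5169, -0.0069, 0.1308]
orientation: [-179.9, 0.1, 131.1]
wrist_force: [-1.1, -3.9, 4.1]
gripper_width: 0.0119
```

>>> step_arm([
  [0,[0,0,0],[0,0,0]],
  [0,[0,0,0],[0,0,0]],
  [0,[0,0,0],[0,0,0]],
])

```text
t: 18.9
tool_pos: [0.517, -0.0068, 0.1309]
orientation: [-179.9, 0.1, 131.2]
wrist_force: [-2.3, -4.8, 4.9]
gripper_width: 0.0118
```

```bash
python3 -c "
from h import *
S=np.mean([grab_frame('scene')[0].astype(float) for _ in range(4)],0); T=np.mean([grab_frame('top')[0].astype(float) for _ in range(4)],0)
np.save('scene12.npy',S);np.save('top12.npy',T)
f=lambda p:cv2.resize(p.clip(0,255).astype(np.uint8),(800,600),interpolation=cv2.INTER_CUBIC)[:,:,::-1]
cv2.imwrite('pics/s12.png',cv2.convertScaleAbs(f(S[165:240,290:390]),alpha=1.6)); cv2.imwrite('pics/t12.png',f(T))
go([.516,-.0055,.129],130.5);print(manip.sense()['torque'])"
```

```text
t 19.3 pos [ 0.5169 -0.0068  0.1308] ori [-1.7993e+02  1.1000e-01  1.3120e+02] w 0.0118 F [-2.8 -5.2  4.3]
turn (tool) [-0.06  0.11  0.7 ] then shift in turned frame mm [1.6 0.1 1.8]
[-0.87547119  0.36437749  0.12390063]
```

View pics/s12.png

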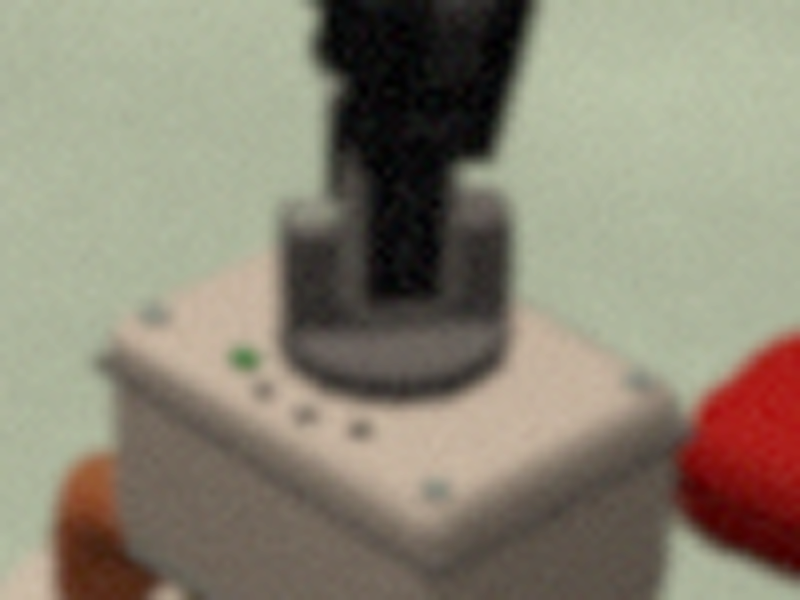

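View pics/t12.png

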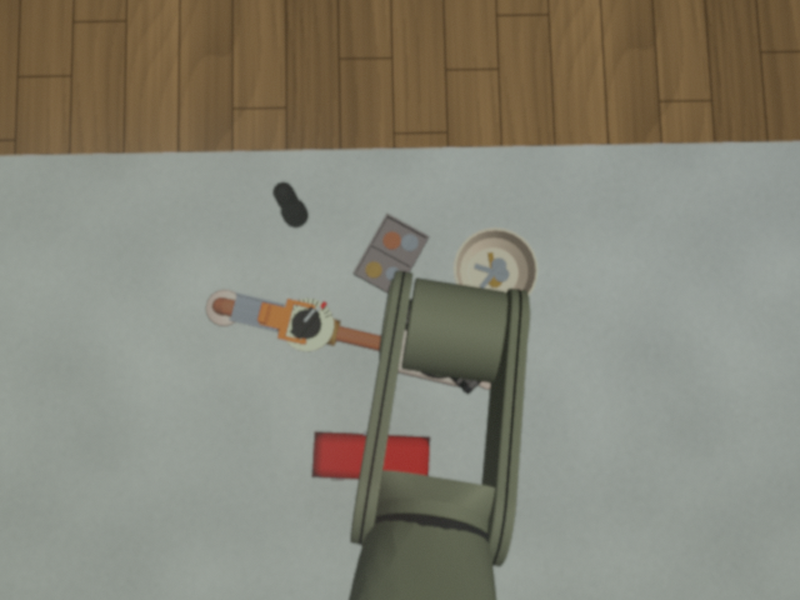

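>>> step_arm([
  [0,[0,0,0],[0,0,0.8]],
  [0,[0,0,0],[0,0,0]],
  [0,[0,0,0],[0,0,0]],
  [0,[0,0,0],[0,0,0]],
  [0,[0,0,0],[0,0,0]],
])

```text
t: 19.8
tool_pos: [0.5169, -0.0068, 0.1308]
orientation: [-179.9, 0.1, 130.4]
wrist_force: [-2.2, -4.8, 5.1]
gripper_width: 0.0121
```

```bash
python3 - <<'E'
from arc import *
s=manip.sense(); print(s["t"],s["orientation"],s["torque"],s["gripper_width"],s["wrist_force"])
S=np.load("scene12.npy")
k=8
im=cv2.convertScaleAbs(cv2.resize(S[165:240,290:390].astype(np.float32),(800,600),interpolation=cv2.INTER_CUBIC).clip(0,255).astype(np.uint8)[:,:,::-1],alpha=1.6)
c=np.array([.5155,-.0065])
for th,col in((-49,(0,255,0)),(-40,(0,0,255)),):
    a=np.radians(th); e=np.array([np.cos(a),np.sin(a)]); f=np.array([-e[1],e[0]])
    for z in(.147,.1235):
        pts=[]
        for x,y in((.022,.007),(-.022,.007),(-.022,-.007),(.022,-.007)):
            u=proj("scene",(*(c+e*x+f*y),z)); pts.append(((u[0]-290+.5)*k-.5,(u[1]-165+.5)*k-.5))
        cv2.polylines(im,[np.round(pts).astype(int)],True,col,1)
cv2.imwrite("pics/o13.png",im)
E
```

```text
19.8 [-1.79935329e+02  1.08763266e-01  1.30398788e+02] [-0.9328525   0.36364945  0.13866382] 0.012135341475157144 [-2.24379128 -4.8156311   5.07982829]
```

View pics/o13.png

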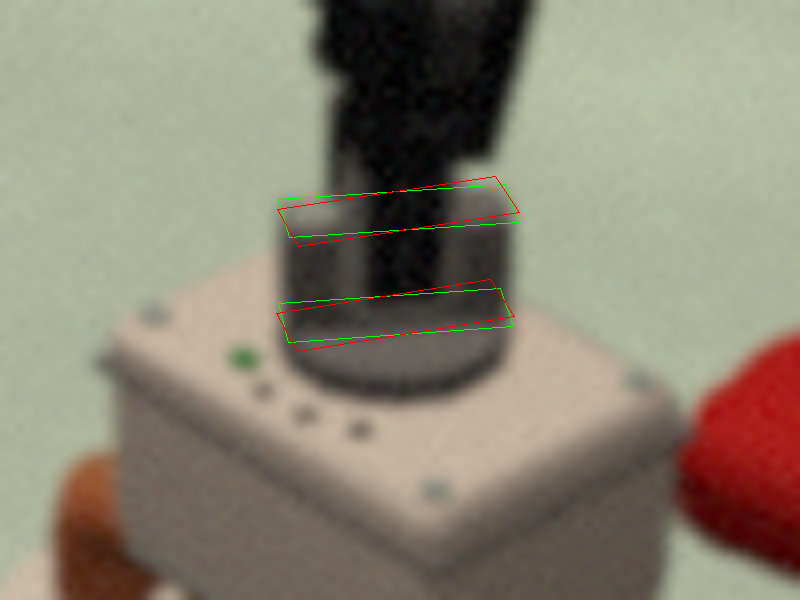

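```bash
python3 - <<'E'
from h import *
for t in("torch","key_dish","glasses_case","coin_tray"):
    r=nets.tip_of(t,"scene")
    if r: print(t,np.round(at_z("scene",r[0]["uv"],0),3),round(r[0]["conf"],2))
s=manip.sense(); print(s["t"],s["orientation"].round(2),s["gripper_width"],s["torque"].round(3))
print(manip.hand_in())
E
```

```text
torch [0.728 0.18  0.   ] 0.59
key_dish [ 0.635 -0.11   0.   ] 0.69
glasses_case [0.372 0.076 0.   ] 0.76
coin_tray [0.669 0.04  0.   ] 0.59
20.0 [-1.7993e+02  1.1000e-01  1.3040e+02] 0.011815195611162234 [-0.881  0.351  0.116]
the job is handed in; nothing more can be done
None
```

I set the regulator to the rider, pushed the lock fork home, turned the dial to its third click, and handed in at 20 s with the gripper still holding it there.

- **Regulator:** I turned the knob about 72° clockwise, then back 1.4° because the pictures showed it slightly past the rider. The last check disagreed a little: the top camera puts the pointer about 1° short of the rider, the scene camera about 2° past it. I left it between the two.
- **Lock fork:** I pushed it about 27 mm until it stopped hard at roughly 18 N. The pictures afterwards show its prongs around the collar and the pointer where I had set it.
- **Dial:** I turned it about 69–70° clockwise. The wrist reads the spring pulling back with about 0.12–0.14 N m, close to the 0.15 expected at the third click, and the bar matches that angle in the scene camera picture. The grip is 80 N. I set the angle from the dot positions and the gripper's yaw; I could not read the dial itself while it was being held.
- **Other items:** The last readings put the torch, key dish, glasses case and coin tray within about 8 mm of where they started, which is about as closely as those readings place them. The arm was never brought near them.

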